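# Load a tall cartridge into the printer's loader and snap the lid shut

### The arm

A 6-joint arm with a two-finger parallel gripper is mounted at the origin on the work surface. World frame = base frame: x ahead of the robot, y to its left, z up, the work surface at z = 0. Lengths are in m, angles in rad, forces in N, time in s.
With the tool pointing down it reaches from about 0.375 to 0.975 m from the base axis. Payload 3.8 kg.
Tool frame: the origin (TCP) lies between the finger pads; the fingertips stand 25 mm ahead of it and the grasp point (between the pads) lies 6 mm ahead of it (ctrl.tcp_to_tips is the z of the fingertips in the tool frame, in m); z points along the fingers, y is the direction in which the jaws open and shut (so a half turn about z gives the same grasp; the last joint's range is limited). The gripper opens to 88 mm and grips with 3 to 60 N. Pads are 18 mm wide; open, the fingers measure 123 mm over their backs; the gripper's body (75 mm by 187 mm) begins 45 mm behind the grasp point.
Start: joints at [1.253, 0.264, 1.604, -0, 1.274, -0.037], TCP at [0.187, 0.649, 0.264] pointing down, gripper open.
Joint ranges: [-2.63, 2.63], [-0.94, 2.18], [0.31, 2.57], [-1.31, 4.45], [0, 2.66], [-2.55, 2.55]. Speed limits (rad/s): [2.57, 2.57, 3.14, 3.14, 3.14, 3.14].

### API

Orientations are given as [roll, pitch, yaw] about the fixed x, y, z axes, in that order (R = Rz(yaw) Ry(pitch) Rx(roll)).
In Python, from workcell import ctrl gives the robot as it stands.
- The arm moves only by the tool play_rows, never from a script. Its argument "rows" is a list of rows, each an object of numbers: "hand": the gripper command: -1 is shut, 1 is fully open, values between are in proportion; "tx", "ty", "tz": the shift along the tool's x, y, z in units of 0.02 m (1.0 is 0.02 m); "rx", "ry", "rz": the turn, a rotation vector about the tool's x, y, z in units of 0.12 rad (1.0 is 0.12 rad). A call has 1 to 8 rows; each row shifts and turns the pose as measured when the row begins, along the tool's axes as they then stand; what a row does not reach is not made up. A row lasts 1/10 s, in which the tool goes at most 50 mm and 8.59 degrees, less where a joint would pass 70% of its speed; a pose out of reach is approached as far as the arm can. A call with a number of a shift or a turn outside -1 to 1 is refused whole. A call with a gripper value outside its range is refused whole. The fingers move at their own pace and stop on an object; "squeeze" is the grip in N (left out, the last holds). Time passes only in rows, so rows that do not move let the fingers close. It gives the time, the measured TCP pose, the force and the opening at its end, in the units of the state.
- ctrl.sense(): the state, without advancing time (a new reading comes with each control period).
- ctrl.camera(name): name is "scene" or "side" or "wrist"; returns the picture (400x640x3 uint8, blue, green, red); there is no depth.
- ctrl.camera_model(name): a dict with "camera_matrix" (3x3 intrinsics, pixels), "xyz" and "rotation" of the camera in the world; the wrist camera has in their place "tool_from_camera" (4x4, takes a point from camera to tool coordinates, whose origin is the TCP and whose axes are the flange's). Camera axes: x right, y down, z forward; pixel columns grow to the right and rows downward; lengths in m; the calibration is good to about 2 mm. A picture is of the moment at which its call begins: read the wrist's pose just before it. camera_model takes no time and is no camera call.
- ctrl.close_job(): hands the job in, once; it reports no verdict.
The state is a dict: "clock": time; "joint_pos": joint angles; "dq": joint speeds; "effort": joint torques, N m; "eef_pos": TCP position; "eef_rot": TCP orientation; "wrist_force": force on the tool from outside, world axes, zero at the start; "moment": the same for the moment, N m; "finger_gap": opening from 0.0 (shut) to 1.0 (fully open).
Only numpy, scipy, OpenCV 4.12 (cv2) and the standard library are available. Lean on these libraries where they do the work, as an engineer would, in place of code of your own. Each camera call takes 0.05 s, during which the arm holds its last target.

### The job

Lean the tall standing cartridge, foot on the loader's apron and cap end up over the rounded ledge, and let go of it there; then take it again lower down, tip it the rest of the way and slide it cap first fully home in the cradle. Then swing the loader's lid down and press it shut past its catch, firmly but without forcing it, and leave the other things on the bench alone.

Things in the scene. Friction and masses are not known exactly. Their poses are not given: they have to be found in the camera images.
- cartridge: Tall grey square-section plastic container, 42 x 42 mm, body 147 mm tall, round black cap (26 across, 18 high) on top: 165 mm in all, about 0.3 kg. Starts standing on the bench on the apron's side of the loader. Origin: centre of its underside (foot); z axis from foot to cap, x and y square to its faces.
- loader: Fixed grey unit, 104 mm wide (x). Origin under it at bench level; its y axis runs along the cradle from the mouth to the hinged end. In its frame, mm: apron plate y -175 to -77, top z 4; cradle floor top z 72, 60 wide, y -76 to 92 (end stop face). Side walls, 52 apart, z up to 116, y -5 to 92, entries flaring from y -22; from y -77 to -22 the sides are open for fingers.
- ledge (a point): Top middle of the rounded ledge at the cradle's mouth, at the loader's (0, -76, 72) mm: a bar of 8 mm radius along x, 60 long (its axis 8 mm below this point), level with the cradle floor. Axes as the loader's.
- foot_line (a point): Middle of the line on the apron, at the loader's (0, -133, 4) mm, where the near edge of the foot stands when the cartridge leans with a flat face on the ledge: about 38 degrees off vertical. A rubber kerb, 8 mm above the apron, y -156 to -146, x -35 to 35, keeps it from slipping back. Axes as the loader's.
- home (a point): Where the centre of the cartridge's foot is when fully home, at the loader's (0, -76, 93) mm: the cartridge lies on the cradle floor along y, cap at the end stop. The foot may be 8 mm short of this (the lid's flap passes at loader y -84) or 3 mm beyond (touching the stop). Axes as the loader's.
- lid (a joint): Lid angle, rad: 0 shut, grows as it opens upward; starts 1.85 to 2.1 (leaning back, outer face to the loader's +y). Panel 188 mm long from the hinge, 72 wide, 6 thick, a 22 mm flap at the free end. Stiff hinge (0.22 N m): it stays where left. A spring catch stops it at about 0.145; some 13 N on the pad pass it, below about 0.06 it snaps to 0 on a rubbery stop (2 mm at 20 N). Over 60 N is forcing.
- lid_hinge (a point): Middle of the lid's hinge axis, at the loader's (0, 100, 120) mm; the axis runs along the loader's x. The lid's underside lies in the plane through this axis, so shut it is level at z 120. Axes: the lid's (x along the hinge, -y to the free end, z out of the outer face).
- lid_pad (a point): Middle of the outer surface of the black rubber press pad (40 x 26 x 3 mm) on the lid's outer face near its free end: 171 mm from the hinge axis, 9 mm outside the plane of the lid's underside. Axes: the lid's, as for lid_hinge.
- driver_a: Bystander: screwdriver, brown handle, 180 mm long, lying on the bench. Origin at its middle underside.
- driver_b: Bystander: shorter screwdriver, brown handle, 150 mm long, lying on the bench. Origin at its middle underside.
- shell: Bystander: white printed bracket, 130 x 50 mm, up to 35 mm high. Origin under its middle.
- spool: Bystander: black flanged spool, 100 mm across, 50 mm high, lying on its flange. Origin under its middle.
Things that resemble listed ones, but are neither listed nor needed, are in the scene too. What is shaped like the cartridge but blue is not meant.

How it is judged:
On the way, in this order (a step that is already met when the one before it is completed fails the run):
1. the cartridge leans on the ledge with its foot on the apron, let go of (angle between cartridge's own z axis and vertical between 0.4 and 1 rad and contact force between cartridge and loader above 0.3 N and z of cartridge in the frame of loader below 0.04 m and y of cartridge in the frame of loader below -0.11 m and linear speed of cartridge below 0.02 m/s and contact force between each of the fingers, the arm and cartridge below 0.05 N), for 0.3 s.
2. held again by its lower half, it is tipped on over the ledge (angle between cartridge's own z axis and vertical above 1.1 rad and contact force between the fingers and cartridge above 0.5 N and z of the grasp point in the frame of cartridge below 0.08 m and z of cartridge in the frame of loader above 0.05 m), for 0.05 s.
3. the cartridge lies fully home in the cradle, cap first, let go of (y of cartridge in the frame of loader above -0.084 m and angle between the z axis of cartridge and the y axis of loader, either way round below 0.08 rad and angle between cartridge's own z axis and vertical above 1.49 rad and z of cartridge in the frame of loader below 0.102 m and contact force between the fingers and cartridge below 0.05 N), for 0.2 s.
At the end, for the whole second after the job is handed in: The lid is shut past its catch (hinge angle under 0.025 rad) over the cartridge, which lies flat and at rest along the cradle (within 0.08 rad), cap towards the end stop, its foot face inside the mouth (between y -84 and -65 mm of the loader) (value of joint lid below 0.025 rad and y of cartridge in the frame of loader between -0.084 and -0.065 m and angle between the z axis of cartridge and the y axis of loader, either way round below 0.08 rad and z of cartridge in the frame of loader between 0.085 and 0.102 m and linear speed of cartridge below 0.02 m/s and velocity of joint lid below 0.05 rad/s); the robot touches nothing.
It fails at once if the loader or its lid is forced (more than 60 N from the robot) (contact force between any of the fingers, the arm and loader above 60 N).
It fails at once if the cartridge is knocked over onto the bench (angle between cartridge's own z axis and vertical above 1.3 rad and height (world z) of cartridge below 0.035 m).
It fails at once if a bystander is moved by more than 30 mm (distance of any of driver_a, driver_b, shell, spool from where it was at the start of the episode above 0.03 m).
It also fails if it takes over 72 s, if anything falls off the work surface, if the arm or the gripper's body presses on something with over 40 N, if the wrist force passes 120 N, or if a joint passes its speed limit or range.

## Working session

There is one attempt and no reset: what is moved stays moved. The work goes in short steps, Python scripts to look and compute and a tool call to move; the robot and the scene stay as the last step left them, time stands still between calls to the robot, and variables do not carry over. Pictures are saved under pics/ and viewed, and the job is handed in when it is done.

Besides the shell and the picture viewer there is one more tool, called after "Emit:" by a JSON object that holds its "fn" and its "kwargs". play_rows: Moves the arm, as the interface text tells. Its arguments: {"type":"object","properties":{"rows":{"type":"array"},"squeeze":{"type":"number"}},"required":["rows"]}

```bash
ls -la; mkdir -p pics; python3 - <<'E'
from workcell import ctrl
import cv2
print(ctrl.sense())
print(ctrl.tcp_to_tips)
for n in ["scene","side","wrist"]:
    m=ctrl.camera_model(n); print(n,m)
    cv2.imwrite(f"pics/{n}0.png",ctrl.camera(n))
print(ctrl.sense()["clock"])
E
```

```text
total 12
drwxr-xr-x  3 agent agent 4096 Dec  7 14:46 .
drwxr-xr-x 23 root  root  4096 Dec  7 14:46 ..
drwxr-xr-x  2 agent agent 4096 Dec  7 14:46 pics
{'clock': 0.0, 'joint_pos': array([ 1.25308819e+00,  2.64735500e-01,  1.60533582e+00,  2.84529099e-05,
        1.27367678e+00, -3.68735938e-02]), 'dq': array([0.00058745, 0.00055514, 0.00025762, 0.00106008, 0.00041905,
       0.00012604]), 'effort': array([ 2.07367343e-04, -5.02096796e+01, -3.56881607e+01,  7.27285375e-02,
        2.90433678e-02, -1.61064982e-04]), 'eef_pos': array([0.18686002, 0.64796196, 0.26242044]), 'eef_rot': array([-3.13943967e+00, -1.06630844e-04,  2.86074964e+00]), 'wrist_force': array([ 0.11598281, -0.84577326, -0.18978703]), 'moment': array([ 0.00405531, -0.00987638, -0.0329146 ]), 'finger_gap': 1.0015677215006982}
0.025
scene {'camera_matrix': array([[478.73269937,   0.        , 316.98214719],
       [  0.        , 478.73269937, 198.74374389],
       [  0.        ,   0.        ,   1.        ]]), 'xyz': array([1.38290153, 0.72964415, 1.04408251]), 'rotation': array([-2.27832187e+00,  1.43407553e-03,  2.28269961e+00])}
side {'camera_matrix': array([[415.05147314,   0.        , 317.77160557],
       [  0.        , 415.05147314, 195.86711335],
       [  0.        ,   0.        ,   1.        ]]), 'xyz': array([ 0.43868093, -0.89509651,  0.78732081]), 'rotation': array([-2.21341901,  0.02183088, -0.18091344])}
wrist {'camera_matrix': array([[349.8577463 ,   0.        , 320.3120638 ],
       [  0.        , 349.8577463 , 193.25207699],
       [  0.        ,   0.        ,   1.        ]]), 'tool_from_camera': array([[ 3.65177156e-04, -9.56516794e-01, -2.91677031e-01,
         7.59327868e-02],
       [ 9.99999117e-01,  7.22077639e-04, -1.11596911e-03,
        -6.86915881e-04],
       [ 1.27805665e-03, -2.91676365e-01,  9.56516212e-01,
        -1.20065654e-01],
       [ 0.00000000e+00,  0.00000000e+00,  0.00000000e+00,
         1.00000000e+00]])}
0.15
```

View pics/scene0.png

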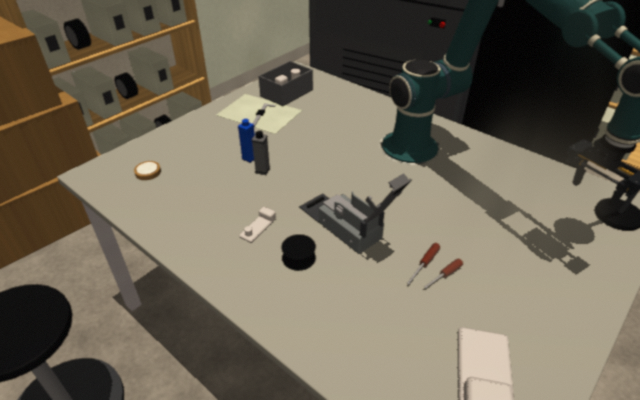

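View pics/side0.png

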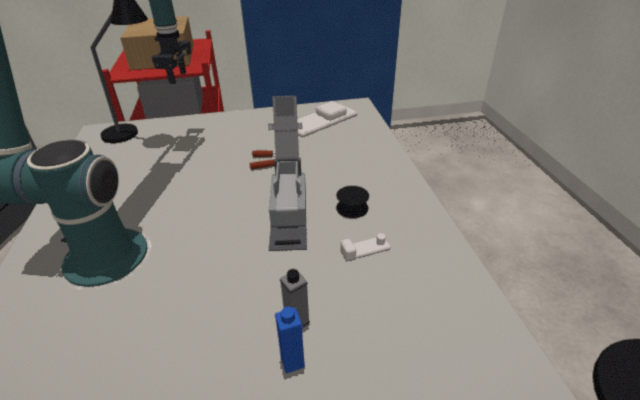

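View pics/wrist0.png

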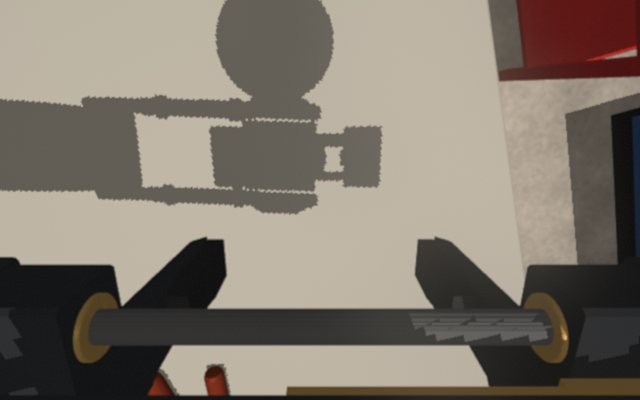

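```bash
cat > h.py <<'E'
import numpy as np,cv2
from scipy.spatial.transform import Rotation as R
from workcell import ctrl
def cam(n):
    m=ctrl.camera_model(n);K=m["camera_matrix"]
    if n=="wrist":
        s=ctrl.sense();T=np.eye(4);T[:3,:3]=R.from_euler('xyz',s["eef_rot"]).as_matrix();T[:3,3]=s["eef_pos"]
        C=T@m["tool_from_camera"];return K,C[:3,3],C[:3,:3]
    return K,np.array(m["xyz"]),R.from_euler('xyz',m["rotation"]).as_matrix()
def ray(c,u,v):
    K,p,r=c;d=r@np.linalg.inv(K)@[u,v,1];return p,d/np.linalg.norm(d)
def onz(c,u,v,z):
    p,d=ray(c,u,v);return p+d*(z-p[2])/d[2]
def proj(c,X):
    K,p,r=c;q=K@(r.T@(np.asarray(X,float)-p));return q[:2]/q[2]
def tri(*rs):
    A=np.zeros((3,3));b=np.zeros(3)
    for p,d in rs:
        M=np.eye(3)-np.outer(d,d);A+=M;b+=M@p
    return np.linalg.solve(A,b)
E
python3 - <<'E'
import cv2
a=cv2.imread("pics/scene0.png");b=cv2.imread("pics/side0.png")
cv2.imwrite("pics/s1.png",cv2.resize(a[100:300,220:480],None,fx=3,fy=3,interpolation=cv2.INTER_CUBIC))
cv2.imwrite("pics/d1.png",cv2.resize(b[90:260,240:400],None,fx=3.5,fy=3.5,interpolation=cv2.INTER_CUBIC))
cv2.imwrite("pics/d2.png",cv2.resize(b[255:385,250:350],None,fx=4.5,fy=4.5,interpolation=cv2.INTER_CUBIC))
E
```

```text
(no output)
```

View pics/s1.png

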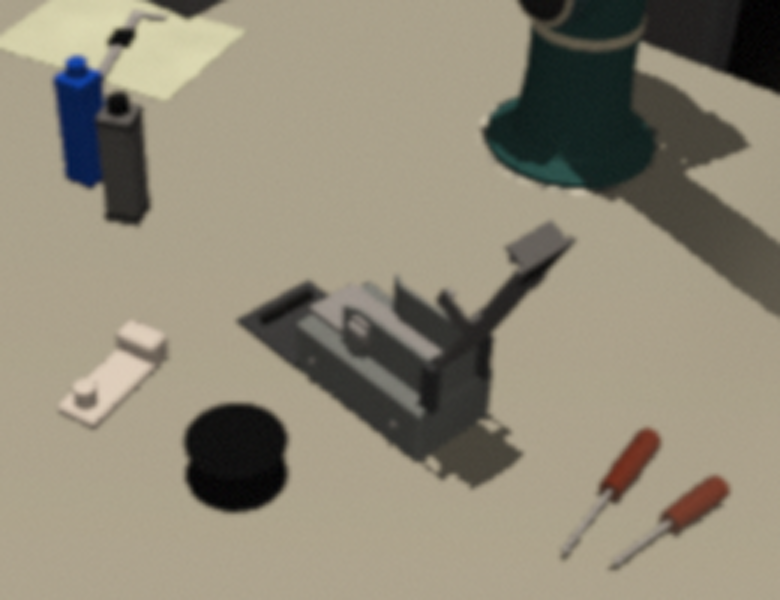

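View pics/d1.png

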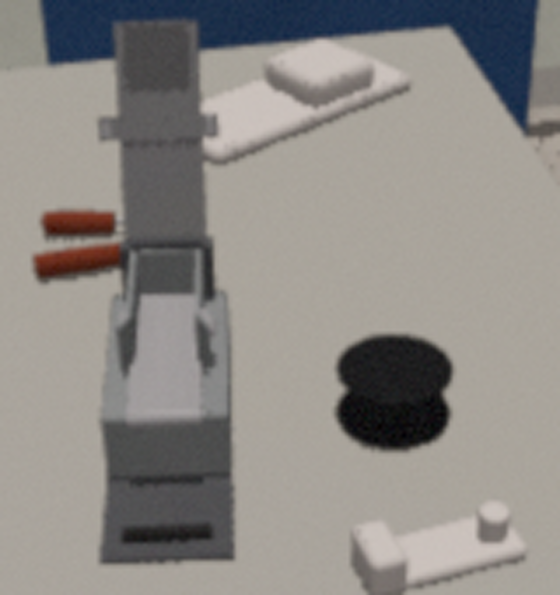

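View pics/d2.png

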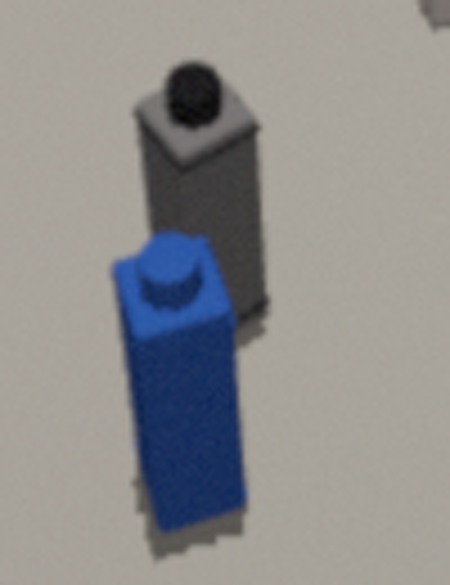

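```bash
python3 - <<'E'
from h import *
S=cam("scene");D=cam("side")
f=lambda x,y:(240+x/3.5,90+y/3.5); g=lambda x,y:(220+x/3,100+y/3); h=lambda x,y:(250+x/4.5,255+y/4.5)
print("apron side",onz(D,*f(104,559),.004),onz(D,*f(234,558),.004))
print("apron scene",onz(S,*g(238,320),.004),onz(S,*g(312,281),.004))
print("body bottom +x+y",onz(S,*g(417,460),0), "apron/+x body? ")
print("body +x-y bottom", onz(D,*f(232,478),.004), onz(D,*f(104,475),.004))
print("ledge ends side z72?",onz(D,*f(105,415),.072),onz(D,*f(230,415),.072))
for z in(.147,):
  print("cart top corners side",[onz(D,*h(*p),z).round(4) for p in[(135,108),(258,126),(183,165)]])
  print("cart top scene",[onz(S,*g(*p),z).round(4) for p in[(97,112),(143,112),(127,123),(110,95)]])
print("cap",onz(D,*h(194,84),.165),onz(S,*g(118,98),.165), tri(ray(D,*h(194,84)),ray(S,*g(118,98))))
print("bottom",onz(D,*h(267,305),0),onz(S,*g(105,214),0),onz(S,*g(136,223),0),onz(S,*g(149,208),0))
print("lid tip", tri(ray(D,*f(115,22)),ray(S,*g(551,223))),tri(ray(D,*f(199,22)),ray(S,*g(577,240))))
print("blue top",onz(D,*h(165,245),.165),onz(S,*g(75,65),.165))
E
```

```text
apron side [ 0.43988808 -0.07362926  0.004     ] [ 0.53820437 -0.09278656  0.004     ]
apron scene [ 0.53111835 -0.08372731  0.004     ] [ 0.42761095 -0.06522056  0.004     ]
body bottom +x+y [0.56672101 0.18771528 0.        ] apron/+x body? 
body +x-y bottom [ 5.51464597e-01 -2.37408266e-04  4.00000000e-03] [0.44862975 0.02508376 0.004     ]
ledge ends side z72? [0.45497567 0.01765091 0.072     ] [ 0.55208728 -0.00287296  0.072     ]
cart top corners side [array([ 0.4527, -0.3129,  0.147 ]), array([ 0.5057, -0.3344,  0.147 ]), array([ 0.4699, -0.3499,  0.147 ])]
cart top scene [array([ 0.4899, -0.3323,  0.147 ]), array([ 0.456 , -0.2928,  0.147 ]), array([ 0.4834, -0.2906,  0.147 ]), array([ 0.4557, -0.3468,  0.147 ])]
cap [ 0.47970622 -0.32044413  0.165     ] [ 0.47276733 -0.31392419  0.165     ] [ 0.47632601 -0.31581262  0.16349382]
bottom [ 0.50677522 -0.32177714  0.        ] [ 0.49009313 -0.33718937  0.        ] [ 0.4782798  -0.29635956  0.        ] [ 0.44724755 -0.30563827  0.        ]
lid tip [0.50461163 0.26215251 0.29503004] [0.55649265 0.29340783 0.29778273]
blue top [ 0.45640537 -0.40515382  0.165     ] [ 0.4562859  -0.40257879  0.165     ]
```

```bash
cat >> h.py <<'E'
import json
def pose():
    s=ctrl.sense();return np.array(s["eef_pos"]),R.from_euler('xyz',s["eef_rot"])
def down(yaw,tilt=0.0):
    # tool pointing down, tool x at heading yaw; tilt>0: body leans towards tool +x (rot about tool y)
    return R.from_euler('xyz',[np.pi,0,yaw])*R.from_rotvec([0,-tilt,0])
def plan(p1,R1,n,p0=None,R0=None,via=None,dec=2):
    p,r=pose()
    if p0 is not None:p,r=p0,R0
    out=[]
    pp,rr=p.copy(),r
    rv=(r.inv()*R1).as_rotvec()
    for k in range(1,n+1):
        a=k/n
        tp=p+(np.asarray(p1)-p)*a if via is None else via(a)
        tr=r*R.from_rotvec(rv*a)
        d=rr.inv().apply(tp-pp)/.02; w=(rr.inv()*tr).as_rotvec()/.12
        d=np.round(d,dec);w=np.round(w,dec)
        out.append(np.r_[d,w]+0.0)
        pp=pp+rr.apply(d*.02);rr=rr*R.from_rotvec(w*.12)
    m=np.abs(out).max()
    print("max",m,"end",pp.round(4),rr.as_euler('xyz').round(3))
    for o in out: print(",".join(f'{k}:{v:g}' for k,v in zip(["tx","ty","tz","rx","ry","rz"],o) if v))
    return pp,rr
E
python3 - <<'E'
from h import *
plan([.44,.15,.42],down(1.45),22)
E
```

```text
max 1.27 end [0.44   0.1501 0.4199] [-3.141  0.     1.45 ]
tx:-0.87,ty:-0.93,tz:-0.36,rz:0.53
tx:-0.92,ty:-0.87,tz:-0.35,rz:0.54
tx:-0.98,ty:-0.81,tz:-0.36,rz:0.53
tx:-1.03,ty:-0.75,tz:-0.35,rz:0.54
tx:-1.07,ty:-0.68,tz:-0.36,rz:0.53
tx:-1.11,ty:-0.61,tz:-0.36,rz:0.54
tx:-1.16,ty:-0.53,tz:-0.35,rz:0.53
tx:-1.18,ty:-0.46,tz:-0.36,rz:0.54
tx:-1.21,ty:-0.39,tz:-0.35,ry:0.01,rz:0.53
tx:-1.23,ty:-0.3,tz:-0.36,rz:0.53
tx:-1.25,ty:-0.23,tz:-0.36,rx:-0.01,rz:0.54
tx:-1.26,ty:-0.14,tz:-0.36,rz:0.53
tx:-1.27,ty:-0.07,tz:-0.35,rz:0.54
tx:-1.27,ty:0.02,tz:-0.36,rz:0.53
tx:-1.27,ty:0.1,tz:-0.36,rz:0.54
tx:-1.25,ty:0.18,tz:-0.36,rz:0.53
tx:-1.25,ty:0.26,tz:-0.35,rz:0.53
tx:-1.22,ty:0.34,tz:-0.36,rz:0.54
tx:-1.2,ty:0.41,tz:-0.36,rz:0.53
tx:-1.17,ty:0.5,tz:-0.36,rz:0.54
tx:-1.14,ty:0.56,tz:-0.36,rz:0.53
tx:-1.09,ty:0.64,tz:-0.35,rz:0.54
```

Emit:
{"fn": "play_rows", "kwargs": {"rows": [{"hand": 1, "tx": -0.9, "ty": -0.9, "tz": -0.5, "rz": 0.5}, {"hand": 1, "tx": -0.9, "ty": -0.9, "tz": -0.5, "rz": 0.5}, {"hand": 1, "tx": -1, "ty": -0.8, "tz": -0.5, "rz": 0.5}, {"hand": 1, "tx": -1, "ty": -0.75, "tz": -0.5, "rz": 0.5}, {"hand": 1, "tx": -1, "ty": -0.7, "tz": -0.5, "rz": 0.5}, {"hand": 1, "tx": -1, "ty": -0.6, "tz": -0.5, "rz": 0.5}, {"hand": 1, "tx": -1, "ty": -0.5, "tz": -0.5, "rz": 0.5}, {"hand": 1, "tx": -1, "ty": -0.4, "tz": -0.5, "rz": 0.5}]}}

```text
$.rows[0]: bad value
```

Emit:
{"fn": "play_rows", "kwargs": {"rows": [{"tx": -0.9, "ty": -0.9, "tz": -0.5, "rx": 0, "ry": 0, "rz": 0.5, "hand": 1}]}}

```text
clock: 0.25
eef_pos: [0.1978, 0.6262, 0.2703]
eef_rot: [-3.137, -0.001, 2.802]
wrist_force: [0.4, -0.6, -0.4]
finger_gap: 1.001
```

Emit:
{"fn": "play_rows", "kwargs": {"rows": [{"tx": -0.9, "ty": -0.9, "tz": -0.5, "rx": 0, "ry": 0, "rz": 0.5, "hand": 1}, {"tx": -1, "ty": -0.8, "tz": -0.5, "rx": 0, "ry": 0, "rz": 0.5, "hand": 1}, {"tx": -1, "ty": -0.75, "tz": -0.5, "rx": 0, "ry": 0, "rz": 0.5, "hand": 1}, {"tx": -1, "ty": -0.7, "tz": -0.5, "rx": 0, "ry": 0, "rz": 0.5, "hand": 1}, {"tx": -1, "ty": -0.6, "tz": -0.5, "rx": 0, "ry": 0, "rz": 0.5, "hand": 1}, {"tx": -1, "ty": -0.5, "tz": -0.5, "rx": 0, "ry": 0, "rz": 0.5, "hand": 1}, {"tx": -1, "ty": -0.4, "tz": -0.5, "rx": 0, "ry": 0, "rz": 0.5, "hand": 1}, {"tx": -1, "ty": -0.3, "tz": -0.5, "rx": 0, "ry": 0, "rz": 0.5, "hand": 1}]}}

```text
clock: 1.05
eef_pos: [0.2836, 0.4495, 0.3492]
eef_rot: [-3.129, 0.005, 2.304]
wrist_force: [0.3, -0.1, 0.3]
finger_gap: 1.0
```

Emit:
{"fn": "play_rows", "kwargs": {"rows": [{"tx": -1, "ty": -0.2, "tz": -0.4, "rx": 0, "ry": 0, "rz": 0.5, "hand": 1}, {"tx": -1, "ty": -0.2, "tz": -0.4, "rx": 0, "ry": 0, "rz": 0.5, "hand": 1}, {"tx": -1, "ty": -0.1, "tz": -0.4, "rx": 0, "ry": 0, "rz": 0.5, "hand": 1}, {"tx": -1, "ty": 0, "tz": -0.4, "rx": 0, "ry": 0, "rz": 0.5, "hand": 1}, {"tx": -1, "ty": 0.1, "tz": -0.3, "rx": 0, "ry": 0, "rz": 0.5, "hand": 1}, {"tx": -1, "ty": 0.1, "tz": -0.3, "rx": 0, "ry": 0, "rz": 0.5, "hand": 1}, {"tx": -1, "ty": 0.2, "tz": -0.3, "rx": 0, "ry": 0, "rz": 0.5, "hand": 1}, {"tx": -1, "ty": 0.2, "tz": -0.3, "rx": 0, "ry": 0, "rz": 0.5, "hand": 1}]}}

```text
clock: 1.85
eef_pos: [0.3669, 0.3029, 0.4074]
eef_rot: [-3.131, 0.012, 1.803]
wrist_force: [0.2, -0.4, -0.1]
finger_gap: 0.999
```

Emit:
{"fn": "play_rows", "kwargs": {"rows": [{"tx": -1, "ty": 0.3, "tz": -0.2, "rx": 0, "ry": 0, "rz": 0.4, "hand": 1}, {"tx": -1, "ty": 0.3, "tz": -0.2, "rx": 0, "ry": 0, "rz": 0.4, "hand": 1}, {"tx": -1, "ty": 0.3, "tz": 0, "rx": 0, "ry": 0, "rz": 0.4, "hand": 1}, {"tx": -1, "ty": 0.3, "tz": 0, "rx": 0, "ry": 0, "rz": 0.4, "hand": 1}, {"tx": -1, "ty": 0.3, "tz": 0, "rx": 0, "ry": 0, "rz": 0.4, "hand": 1}, {"tx": -1, "ty": 0.3, "tz": 0, "rx": 0, "ry": 0, "rz": 0.4, "hand": 1}, {"tx": -1, "ty": 0.3, "tz": 0, "rx": 0, "ry": 0, "rz": 0.4, "hand": 1}, {"tx": -1, "ty": 0.3, "tz": 0, "rx": 0, "ry": 0, "rz": 0.4, "hand": 1}]}}

```text
clock: 2.65
eef_pos: [0.425, 0.1402, 0.4165]
eef_rot: [-3.136, 0.016, 1.403]
wrist_force: [0.0, -0.3, -0.3]
finger_gap: 1.001
```

```bash
python3 - <<'E'
from h import *
s=ctrl.sense();print(s["joint_pos"],s["eef_pos"],s["eef_rot"])
cv2.imwrite("pics/w1.png",ctrl.camera("wrist"))
E
```

```text
[ 0.27134225 -0.2265993   1.82851451 -0.01200668  1.55181469  0.43951205] [0.42501274 0.14015742 0.4164672 ] [-3.1357134   0.01602556  1.40297439]
```

View pics/w1.png

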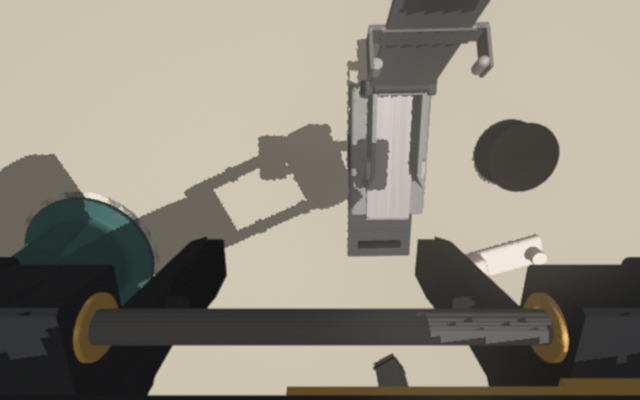

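```bash
python3 - <<'E'
import cv2
a=cv2.imread("pics/w1.png")
cv2.imwrite("pics/w1z.png",cv2.resize(a[70:262,330:450],None,fx=3.1,fy=3.1,interpolation=cv2.INTER_CUBIC))
cv2.imwrite("pics/w1l.png",cv2.resize(a[0:110,330:520],None,fx=4,fy=4,interpolation=cv2.INTER_CUBIC))
E
```

```text
(no output)
```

View pics/w1z.png

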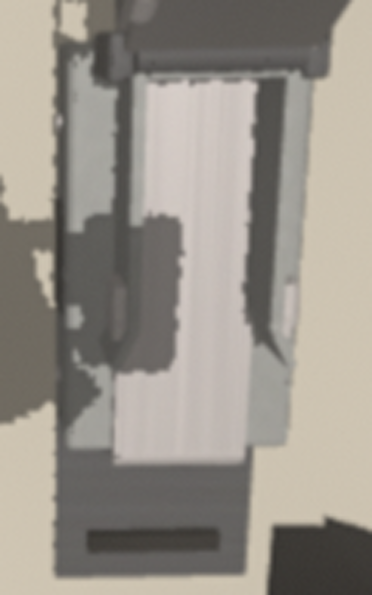

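View pics/w1l.png

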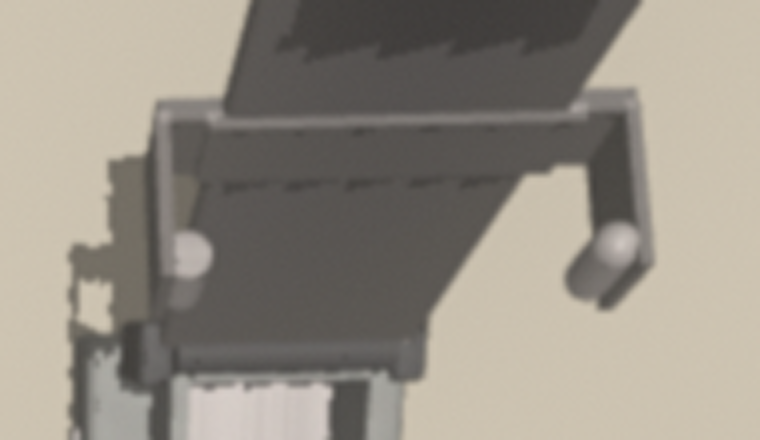

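```bash
python3 - <<'E'
from h import *
W=cam("wrist")
f=lambda x,y:(330+x/3.1,70+y/3.1)
A=onz(W,*f(55,577),.004);B=onz(W,*f(245,574),.004)
k=[onz(W,*f(*p),.012) for p in[(86,552),(219,550),(219,528),(86,530)]]
fl=[onz(W,*f(*p),.072) for p in[(113,462),(247,462)]]
print(A,B,np.linalg.norm(A-B),np.degrees(np.arctan2(*(B-A)[1::-1])))
for q in k:print("kerb",q)
print("kerb ang",np.degrees(np.arctan2(*(k[1]-k[0])[1::-1])),np.linalg.norm(k[1]-k[0]),np.linalg.norm(k[1]-k[2]))
print("ledge",fl,np.degrees(np.arctan2(*(fl[1]-fl[0])[1::-1])),np.linalg.norm(fl[1]-fl[0]))
# estimates of origin for yaw
yaw=np.radians(-10.6)
for yaw in np.radians([-9.5,-10.5,-11.5]):
    ex=np.array([np.cos(yaw),np.sin(yaw)]);ey=np.array([-ex[1],ex[0]])
    print("apron",(A+B)[:2]/2+.175*ey,"kerb",sum(k)[:2]/4+.151*ey,"ledge",sum(fl)[:2]/2+.080*ey)
E
```

```text
[ 0.4330257  -0.07538149  0.004     ] [ 0.53554118 -0.09094072  0.004     ] 0.10368950614879457 -8.630172432444786
kerb [ 0.45162091 -0.05902244  0.012     ]
kerb [ 0.52173943 -0.06974458  0.012     ]
kerb [ 0.52303109 -0.05685417  0.012     ]
kerb [ 0.45340058 -0.04618945  0.012     ]
kerb ang -8.69401288826644 0.07093356793844914 0.012954964890597194
ledge [array([0.46865829, 0.01566554, 0.072     ]), array([0.52934191, 0.00531546, 0.072     ])] -9.679118500971384 0.061559930916129005
apron [0.51316677 0.08943888] kerb [0.51237019 0.09097647] ledge [0.51220391 0.08939335]
apron [0.51617466 0.08890851] kerb [0.51496556 0.09051883] ledge [0.51357894 0.0891509 ]
apron [0.51917283 0.08832572] kerb [0.51755256 0.09001597] ledge [0.51494954 0.08888448]
```

```bash
python3 - <<'E'
from h import *
plan([.47,-.2,.36],down(1.95),20)
E
```

```text
max 0.86 end [ 0.4699 -0.2     0.36  ] [-3.141  0.     1.95 ]
tx:-0.81,ty:0.25,tz:0.16,ry:0.01,rz:-0.23
tx:-0.82,ty:0.24,tz:0.15,rx:-0.01,rz:-0.23
tx:-0.82,ty:0.21,tz:0.15,ry:0.01,rz:-0.23
tx:-0.83,ty:0.18,tz:0.16,rx:-0.01,ry:0.01,rz:-0.23
tx:-0.83,ty:0.17,tz:0.15,ry:0.01,rz:-0.23
tx:-0.84,ty:0.14,tz:0.15,rz:-0.23
tx:-0.84,ty:0.11,tz:0.15,rx:-0.01,ry:0.01,rz:-0.23
tx:-0.85,ty:0.1,tz:0.15,ry:0.01,rz:-0.23
tx:-0.85,ty:0.07,tz:0.15,rx:-0.01,rz:-0.22
tx:-0.84,ty:0.05,tz:0.15,ry:0.01,rz:-0.23
tx:-0.85,ty:0.02,tz:0.15,rx:-0.01,ry:0.01,rz:-0.23
tx:-0.86,tz:0.15,rz:-0.23
tx:-0.85,ty:-0.02,tz:0.15,ry:0.01,rz:-0.23
tx:-0.85,ty:-0.05,tz:0.15,rx:-0.01,ry:0.01,rz:-0.23
tx:-0.84,ty:-0.07,tz:0.14,ry:0.01,rz:-0.23
tx:-0.85,ty:-0.09,tz:0.15,rx:-0.01,rz:-0.23
tx:-0.84,ty:-0.12,tz:0.14,ry:0.01,rz:-0.23
tx:-0.84,ty:-0.14,tz:0.14,ry:0.01,rz:-0.23
tx:-0.84,ty:-0.16,tz:0.15,rx:-0.01,rz:-0.23
tx:-0.83,ty:-0.19,tz:0.14,ry:0.01,rz:-0.23
```

Emit:
{"fn": "play_rows", "kwargs": {"rows": [{"tx": -1, "ty": 0.3, "tz": 0.15, "rx": 0, "ry": 0, "rz": -0.25, "hand": 1}, {"tx": -1, "ty": 0.3, "tz": 0.15, "rx": 0, "ry": 0, "rz": -0.25, "hand": 1}, {"tx": -1, "ty": 0.25, "tz": 0.15, "rx": 0, "ry": 0.05, "rz": -0.25, "hand": 1}, {"tx": -1, "ty": 0.2, "tz": 0.15, "rx": 0, "ry": 0.05, "rz": -0.25, "hand": 1}, {"tx": -1, "ty": 0.2, "tz": 0.15, "rx": 0, "ry": 0, "rz": -0.25, "hand": 1}, {"tx": -1, "ty": 0.15, "tz": 0.15, "rx": 0, "ry": 0, "rz": -0.25, "hand": 1}, {"tx": -1, "ty": 0.1, "tz": 0.15, "rx": 0, "ry": 0, "rz": -0.25, "hand": 1}, {"tx": -1, "ty": 0.1, "tz": 0.15, "rx": 0, "ry": 0, "rz": -0.25, "hand": 1}]}}

```text
clock: 3.5
eef_pos: [0.4465, -0.0278, 0.3916]
eef_rot: [-3.133, 0.002, 1.655]
wrist_force: [1.0, 0.2, 0.2]
finger_gap: 0.998
```

Emit:
{"fn": "play_rows", "kwargs": {"rows": [{"tx": -1, "ty": 0, "tz": 0.25, "rx": 0, "ry": 0, "rz": -0.25, "hand": 1}, {"tx": -1, "ty": 0, "tz": 0.25, "rx": 0, "ry": 0, "rz": -0.25, "hand": 1}, {"tx": -1, "ty": -0.1, "tz": 0.25, "rx": 0, "ry": 0, "rz": -0.25, "hand": 1}, {"tx": -1, "ty": -0.1, "tz": 0.25, "rx": 0, "ry": 0, "rz": -0.25, "hand": 1}, {"tx": -1, "ty": -0.1, "tz": 0.25, "rx": 0, "ry": 0, "rz": -0.25, "hand": 1}, {"tx": -1, "ty": -0.1, "tz": 0.25, "rx": 0, "ry": 0, "rz": -0.25, "hand": 1}, {"tx": -1, "ty": -0.1, "tz": 0.25, "rx": 0, "ry": 0, "rz": -0.25, "hand": 1}, {"tx": -0.8, "ty": -0.1, "tz": 0.25, "rx": 0, "ry": 0, "rz": -0.25, "hand": 1}]}}

```text
clock: 4.3
eef_pos: [0.464, -0.1873, 0.3483]
eef_rot: [-3.133, -0.003, 1.909]
wrist_force: [0.8, -0.7, 0.4]
finger_gap: 1.0
```

```bash
python3 - <<'E'
from h import *
s=ctrl.sense();print(s["joint_pos"],s["eef_pos"],s["eef_rot"])
cv2.imwrite("pics/w2.png",ctrl.camera("wrist"))
E
```

```text
[-0.43100871 -0.10801818  1.84895727 -0.00388551  1.40955742 -0.76841493] [ 0.46397284 -0.18727876  0.34830623] [-3.1325283  -0.00343552  1.90882784]
```

View pics/w2.png

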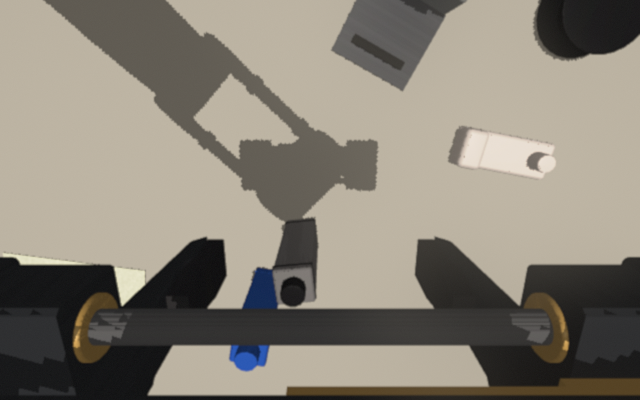

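```bash
python3 - <<'E'
import cv2
a=cv2.imread("pics/w2.png")
cv2.imwrite("pics/w2z.png",cv2.resize(a[210:315,255:335],None,fx=6,fy=6,interpolation=cv2.INTER_CUBIC))
cv2.imwrite("pics/w2l.png",cv2.resize(a[0:100,320:460],None,fx=5,fy=5,interpolation=cv2.INTER_CUBIC))
E
```

```text
(no output)
```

View pics/w2z.png

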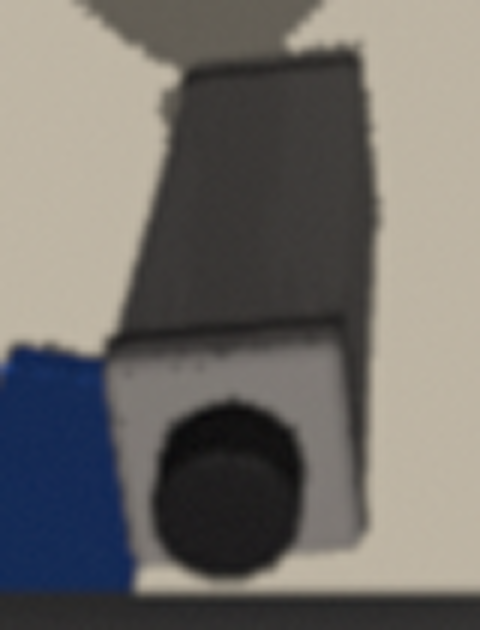

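View pics/w2l.png

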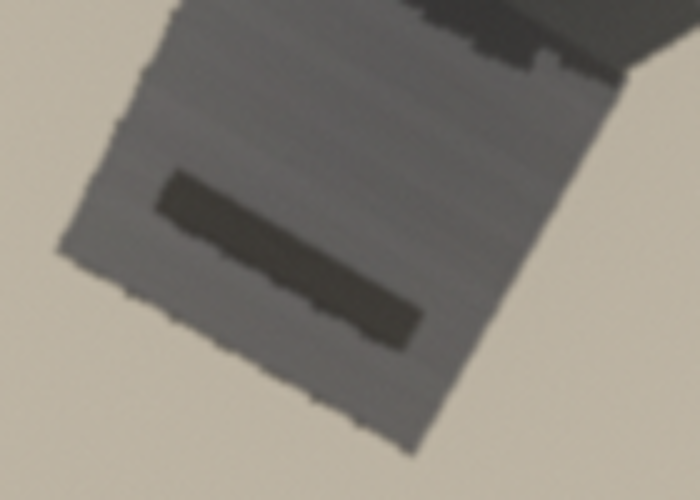

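```bash
python3 - <<'E'
from h import *
W=cam("wrist")
f=lambda x,y:(255+x/6,210+y/6);g=lambda x,y:(320+x/5,x*0+y/5)
top=[onz(W,*f(*p),.147) for p in[(106,338),(340,320),(365,547),(135,562)]]
bot=[onz(W,*f(*p),.0) for p in[(186,72),(358,56)]]
ang=lambda a,b:np.degrees(np.arctan2((b-a)[1],(b-a)[0]))
for t in top+bot:print(t)
print("top ctr",sum(top)/4,[ang(top[0],top[1]),ang(top[3],top[2]),ang(top[2],top[1]),ang(bot[0],bot[1])],[np.linalg.norm(top[0]-top[1]),np.linalg.norm(top[2]-top[1])])
print("cap",onz(W,*f(228,513),.165), np.array(proj(W,[.476,-.318,.165])))
m=(bot[0]+bot[1])/2;a=np.radians(ang(top[0],top[1]));print("bot ctr",m+.021*np.array([np.sin(a),-np.cos(a),0]))
A=onz(W,*g(58,252),.004);B=onz(W,*g(415,456),.004)
k=[onz(W,*g(*p),.012) for p in[(155,210),(403,353),(424,315),(180,170)]]
print(A,B,ang(A,B),np.linalg.norm(A-B),"kerb",ang(k[0],k[1]),ang(k[3],k[2]),sum(k)/4)
r=onz(W,*g(625,75),.004);print("right side",r,ang(B,r)-90)
yaw=np.radians(-9.0);ey=np.array([-np.sin(yaw),np.cos(yaw)])
print((A+B)[:2]/2+.175*ey,(sum(k)/4)[:2]+.151*ey)
E
```

```text
[ 0.44832643 -0.30105996  0.147     ]
[ 0.48478684 -0.28432799  0.147     ]
[ 0.50339265 -0.32484896  0.147     ]
[ 0.46617908 -0.34153739  0.147     ]
[ 4.49451591e-01 -3.10678240e-01 -5.55111512e-17]
[ 0.48681319 -0.29298542  0.        ]
top ctr [ 0.47567125 -0.31294358  0.147     ] [np.float64(24.650765494908537), np.float64(24.153845666423425), np.float64(114.66292348820453), np.float64(25.340184726400906)] [np.float64(0.040116336838988534), np.float64(0.04458839890548118)]
cap [ 0.47636979 -0.31481759  0.165     ] [291.65235136 298.01621589]
bot ctr [ 4.76891202e-01 -3.20918037e-01 -2.77555756e-17]
[ 0.43313371 -0.07441368  0.004     ] [ 0.53496413 -0.08965335  0.004     ] -8.5115639574809 0.10296446372567576 kerb -8.396569463132543 -8.919976037175635 [ 0.48743786 -0.05871815  0.012     ]
right side [0.54748481 0.00740972 0.004     ] -7.3502959866994075
[0.51142495 0.09081194] [0.51105947 0.09042279]
```

```bash
python3 - <<'E'
from h import *
plan([.476,-.316,.21],down(1.998),8)
E
```

```text
max 0.86 end [ 0.4759 -0.316   0.2101] [3.142 0.    1.998]
tx:-0.78,ty:-0.18,tz:0.86,rx:-0.01,rz:-0.09
tx:-0.77,ty:-0.2,tz:0.85,rx:-0.01,ry:-0.01,rz:-0.09
tx:-0.77,ty:-0.2,tz:0.86,rx:-0.01,rz:-0.1
tx:-0.77,ty:-0.21,tz:0.86,rx:-0.01,rz:-0.09
tx:-0.77,ty:-0.22,tz:0.85,rx:-0.02,ry:-0.01,rz:-0.09
tx:-0.76,ty:-0.23,tz:0.86,rx:-0.01,rz:-0.09
tx:-0.76,ty:-0.24,tz:0.86,rx:-0.01,rz:-0.1
tx:-0.76,ty:-0.26,tz:0.85,rx:-0.01,ry:-0.01,rz:-0.09
```

Emit:
{"fn": "play_rows", "kwargs": {"rows": [{"tx": -0.8, "ty": -0.2, "tz": 0.85, "rx": -0.01, "ry": 0, "rz": -0.1, "hand": 1}, {"tx": -0.8, "ty": -0.2, "tz": 0.85, "rx": -0.01, "ry": 0, "rz": -0.1, "hand": 1}, {"tx": -0.8, "ty": -0.2, "tz": 0.85, "rx": -0.01, "ry": 0, "rz": -0.1, "hand": 1}, {"tx": -0.8, "ty": -0.2, "tz": 0.85, "rx": -0.01, "ry": 0, "rz": -0.1, "hand": 1}, {"tx": -0.8, "ty": -0.2, "tz": 0.85, "rx": -0.01, "ry": 0, "rz": -0.1, "hand": 1}, {"tx": -0.8, "ty": -0.25, "tz": 0.85, "rx": -0.01, "ry": 0, "rz": -0.1, "hand": 1}, {"tx": -0.8, "ty": -0.25, "tz": 0.85, "rx": -0.01, "ry": 0, "rz": -0.1, "hand": 1}, {"tx": -0.8, "ty": -0.25, "tz": 0.85, "rx": -0.01, "ry": 0, "rz": -0.1, "hand": 1}]}}

```text
clock: 5.15
eef_pos: [0.4814, -0.3193, 0.2088]
eef_rot: [3.137, -0.003, 2.009]
wrist_force: [-0.0, 0.4, -0.4]
finger_gap: 1.002
```

```bash
python3 - <<'E'
from h import *
p,r=pose();print(p,r.as_euler('xyz'))
W=cam("wrist");print(proj(W,[.476,-.316,.165]))
cv2.imwrite("pics/w3.png",ctrl.camera("wrist"))
plan([.476,-.316,.138],down(1.998),5)
E
```

```text
[ 0.48139088 -0.31927338  0.20877702] [ 3.13659574 -0.00338546  2.0085716 ]
[314.89616656 230.99472224]
max 0.68 end [ 0.4761 -0.316   0.138 ] [-3.141  0.     1.998]
tx:0.05,ty:-0.02,tz:0.67,ry:-0.01,rz:0.02
tx:0.06,ty:-0.02,tz:0.68,rx:0.01,ry:-0.01,rz:0.01
tx:0.06,ty:-0.02,tz:0.67,ry:-0.01,rz:0.02
tx:0.05,ty:-0.02,tz:0.68,ry:-0.01,rz:0.02
tx:0.06,ty:-0.02,tz:0.67,rx:0.01,ry:-0.01,rz:0.02
```

View pics/w3.png

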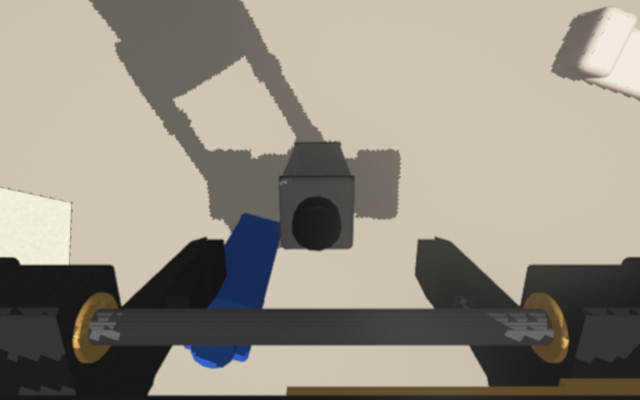

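Emit:
{"fn": "play_rows", "kwargs": {"rows": [{"tx": 0.05, "ty": -0.1, "tz": 0.7, "rx": 0.01, "ry": -0.01, "rz": 0.02, "hand": 1}, {"tx": 0.05, "ty": 0, "tz": 0.7, "rx": 0.01, "ry": -0.01, "rz": 0.02, "hand": 1}, {"tx": 0.05, "ty": 0, "tz": 0.7, "rx": 0.01, "ry": -0.01, "rz": 0.02, "hand": 1}, {"tx": 0.05, "ty": 0, "tz": 0.7, "rx": 0, "ry": -0.01, "rz": 0.02, "hand": 1}, {"tx": 0.05, "ty": 0, "tz": 0.7, "rx": 0, "ry": -0.01, "rz": 0, "hand": 1}]}}

```text
clock: 5.7
eef_pos: [0.4779, -0.3145, 0.1335]
eef_rot: [3.141, 0.001, 1.996]
wrist_force: [0.1, -0.3, 0.0]
finger_gap: 1.002
```

Emit:
{"fn": "play_rows", "kwargs": {"rows": [{"tx": 0, "ty": 0, "tz": 0.05, "rx": 0, "ry": 0, "rz": 0, "hand": 0.2}, {"tx": 0, "ty": 0, "tz": 0, "rx": 0, "ry": 0, "rz": 0, "hand": -0.2}, {"tx": 0, "ty": 0, "tz": 0, "rx": 0, "ry": 0, "rz": 0, "hand": -1}, {"tx": 0, "ty": 0, "tz": 0, "rx": 0, "ry": 0, "rz": 0, "hand": -1}, {"tx": 0, "ty": 0, "tz": 0, "rx": 0, "ry": 0, "rz": 0, "hand": -1}], "squeeze": 20}}

```text
clock: 6.2
eef_pos: [0.4775, -0.3133, 0.131]
eef_rot: [-3.141, -0.001, 1.997]
wrist_force: [1.2, -0.1, 0.7]
finger_gap: 0.572
```

Emit:
{"fn": "play_rows", "kwargs": {"rows": [{"tx": 0, "ty": 0, "tz": 0, "rx": 0, "ry": 0, "rz": 0, "hand": -1}, {"tx": 0, "ty": 0, "tz": 0, "rx": 0, "ry": 0, "rz": 0, "hand": -1}, {"tx": 0, "ty": 0, "tz": 0, "rx": 0, "ry": 0, "rz": 0, "hand": -1}]}}

```text
clock: 6.5
eef_pos: [0.4777, -0.3137, 0.1317]
eef_rot: [3.142, 0.001, 1.997]
wrist_force: [1.0, 0.0, -0.5]
finger_gap: 0.476
```

```bash
python3 - <<'E'
from h import *
s=ctrl.sense();print(s["joint_pos"],s["eef_pos"],s["finger_gap"])
cv2.imwrite("pics/d3.png",ctrl.camera("side")[150:400,150:450])
E
```

```text
[-6.24487690e-01  1.87823226e-01  1.95527393e+00 -2.61938592e-04
  9.98033481e-01 -1.05045087e+00] [ 0.47772358 -0.31369079  0.13170896] 0.4756974005937178
```

View pics/d3.png

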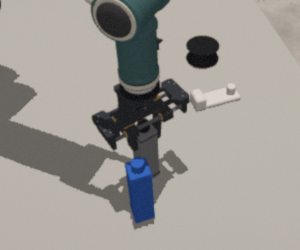

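```bash
python3 - <<'E'
import numpy as np
D=np.array([[.2647,1.6053,.18686,.64796,.2624],[-.2266,1.82851,.42501,.14016,.41647],[-.10802,1.84896,.46397,-.18728,.34831],[.18782,1.95527,.47772,-.31369,.13171]])
A=[];b=[]
for j2,j3,x,y,z in D:
    r=np.sqrt(x*x+y*y-.025**2);t=j2+j3
    A+=[[1,np.sin(j2),np.sin(t),np.cos(t),0],[0,np.cos(j2),np.cos(t),-np.sin(t),1]];b+=[r,z]
A=np.array(A);b=np.array(b)
s,res,rk,sv=np.linalg.lstsq(A,b,rcond=None);print(s,sv,A@s-b)
A2=A[:,[1,2,3,4]];s,res,rk,sv=np.linalg.lstsq(A2,b,rcond=None);print(s,A2@s-b)
A2=A[:,[1,2,4]];s,res,rk,sv=np.linalg.lstsq(A2,b,rcond=None);print(s,A2@s-b)
E
```

```text
[-0.00191445  0.51657886  0.56501226 -0.00262615 -0.07207095] [3.44543095 2.81440253 0.31108897 0.28131545 0.17952496] [ 1.45346370e-05  8.28276658e-05  2.26326608e-05 -1.19859733e-04
 -2.53203150e-05  1.05158897e-04 -1.18469828e-05 -6.81268297e-05]
[ 0.51643667  0.56317583 -0.00224242 -0.07204497] [ 2.38391382e-05  1.46193403e-04  1.21550467e-04 -5.58850561e-04
  2.95732865e-05 -7.74600310e-05  1.24427953e-04  4.90117188e-04]
[ 0.51825028  0.56372789 -0.07155767] [ 3.64873691e-04  7.84167374e-05  1.96128189e-04 -5.62815457e-04
 -1.55930760e-06 -9.06410737e-05 -2.87252447e-04  5.75039793e-04]
```

```bash
cat >> h.py <<'E'
LO=np.array([.5112,.0903,0]);LYAW=np.radians(-8.7)
def L2W(v): return LO+R.from_euler('z',LYAW).apply(v)
def W2L(v): return R.from_euler('z',-LYAW).apply(np.asarray(v)-LO)
HEAD=LYAW+np.pi/2
E
python3 - <<'E'
from h import *
th=np.radians(38)
cz=np.array([0,np.sin(th),np.cos(th)]);tx=np.array([0,np.cos(th),-np.sin(th)])
F=np.array([0,-.1515,.0199])
T=L2W(F+.1317*cz+.0014*tx);print("lean TCP",T,down(HEAD,th).as_euler('xyz'))
p,r=pose()
q=p+[0,0.03,.06]
print("--lift");p1,r1=plan(q,down(1.9),4)
print("--carry");plan(T+[0,0,.05],down(HEAD,th),15,p0=p1,R0=r1)
E
```

```text
lean TCP [0.50071548 0.02178337 0.12281909] [3.14159265 0.66322512 1.41895268]
--lift
max 0.75 end [ 0.4777 -0.2836  0.1917] [3.142 0.    1.9  ]
tx:0.34,ty:0.16,tz:-0.75,rz:0.2
tx:0.35,ty:0.14,tz:-0.75,rz:0.2
tx:0.34,ty:0.14,tz:-0.75,rz:0.21
tx:0.36,ty:0.13,tz:-0.75,rz:0.2
--carry
max 0.98 end [0.5008 0.0219 0.1728] [3.141 0.663 1.419]
tx:0.94,ty:0.4,tz:0.06,rx:0.09,ry:-0.36,rz:0.26
tx:0.95,ty:0.37,tz:0.02,rx:0.09,ry:-0.36,rz:0.25
tx:0.96,ty:0.35,tz:-0.03,rx:0.09,ry:-0.36,rz:0.26
tx:0.97,ty:0.31,tz:-0.07,rx:0.08,ry:-0.36,rz:0.26
tx:0.98,ty:0.28,tz:-0.12,rx:0.09,ry:-0.36,rz:0.26
tx:0.98,ty:0.25,tz:-0.16,rx:0.09,ry:-0.37,rz:0.25
tx:0.98,ty:0.22,tz:-0.21,rx:0.09,ry:-0.36,rz:0.26
tx:0.97,ty:0.18,tz:-0.26,rx:0.09,ry:-0.36,rz:0.26
tx:0.97,ty:0.16,tz:-0.29,rx:0.09,ry:-0.36,rz:0.25
tx:0.95,ty:0.12,tz:-0.34,rx:0.09,ry:-0.36,rz:0.26
tx:0.95,ty:0.08,tz:-0.39,rx:0.09,ry:-0.36,rz:0.26
tx:0.93,ty:0.06,tz:-0.42,rx:0.08,ry:-0.36,rz:0.26
tx:0.91,ty:0.02,tz:-0.46,rx:0.09,ry:-0.36,rz:0.25
tx:0.89,ty:-0.02,tz:-0.51,rx:0.09,ry:-0.36,rz:0.26
tx:0.87,ty:-0.04,tz:-0.54,rx:0.09,ry:-0.36,rz:0.26
```

Emit:
{"fn": "play_rows", "kwargs": {"rows": [{"tx": 0.1, "ty": 0, "tz": -0.75, "rx": 0, "ry": 0, "rz": 0.1, "hand": -1}, {"tx": 0.3, "ty": 0.1, "tz": -0.75, "rx": 0, "ry": 0, "rz": 0.2, "hand": -1}, {"tx": 0.4, "ty": 0.15, "tz": -0.75, "rx": 0, "ry": 0, "rz": 0.2, "hand": -1}, {"tx": 0.5, "ty": 0.2, "tz": -0.75, "rx": 0, "ry": 0, "rz": 0.2, "hand": -1}], "squeeze": 25}}

```text
clock: 6.95
eef_pos: [0.4732, -0.2845, 0.1916]
eef_rot: [-3.136, -0.007, 1.906]
wrist_force: [0.5, -1.0, -3.8]
finger_gap: 0.473
```

Emit:
{"fn": "play_rows", "kwargs": {"rows": [{"tx": 0.8, "ty": 0.35, "tz": 0, "rx": 0.1, "ry": -0.3, "rz": 0.25, "hand": -1}, {"tx": 0.95, "ty": 0.35, "tz": 0, "rx": 0.1, "ry": -0.35, "rz": 0.25, "hand": -1}, {"tx": 0.95, "ty": 0.35, "tz": -0.05, "rx": 0.1, "ry": -0.35, "rz": 0.25, "hand": -1}, {"tx": 0.95, "ty": 0.3, "tz": -0.1, "rx": 0.1, "ry": -0.35, "rz": 0.25, "hand": -1}, {"tx": 0.95, "ty": 0.3, "tz": -0.1, "rx": 0.1, "ry": -0.35, "rz": 0.25, "hand": -1}, {"tx": 0.95, "ty": 0.25, "tz": -0.15, "rx": 0.1, "ry": -0.35, "rz": 0.25, "hand": -1}, {"tx": 0.95, "ty": 0.2, "tz": -0.2, "rx": 0.1, "ry": -0.35, "rz": 0.25, "hand": -1}, {"tx": 0.95, "ty": 0.2, "tz": -0.25, "rx": 0.1, "ry": -0.35, "rz": 0.25, "hand": -1}]}}

```text
clock: 7.75
eef_pos: [0.4862, -0.1244, 0.1957]
eef_rot: [-3.09, 0.35, 1.647]
wrist_force: [0.2, 0.9, -3.6]
finger_gap: 0.476
```

```bash
python3 - <<'E'
from h import *
s=ctrl.sense();print(s["joint_pos"],s["eef_pos"],s["eef_rot"],s["finger_gap"])
T=np.array([0.5007,0.0218,.1728])
plan(T,down(HEAD,np.radians(38)),8)
E
```

```text
[-0.08160943 -0.00508464  2.07533983 -0.3991048   1.10171459  0.03863761] [ 0.48624471 -0.12443229  0.19565543] [-3.09010536  0.35037192  1.64744707] 0.47634667421361304
max 0.9 end [0.5008 0.0218 0.1729] [3.141 0.663 1.419]
tx:0.9,ty:0.15,tz:-0.18,rx:0.06,ry:-0.32,rz:0.22
tx:0.89,ty:0.13,tz:-0.22,rx:0.07,ry:-0.32,rz:0.21
tx:0.89,ty:0.1,tz:-0.26,rx:0.06,ry:-0.32,rz:0.22
tx:0.88,ty:0.07,tz:-0.29,rx:0.06,ry:-0.32,rz:0.22
tx:0.87,ty:0.05,tz:-0.32,rx:0.07,ry:-0.31,rz:0.22
tx:0.86,ty:0.03,tz:-0.36,rx:0.06,ry:-0.32,rz:0.21
tx:0.84,tz:-0.39,rx:0.06,ry:-0.32,rz:0.22
tx:0.83,ty:-0.02,tz:-0.42,rx:0.06,ry:-0.32,rz:0.22
```

Emit:
{"fn": "play_rows", "kwargs": {"rows": [{"tx": 0.9, "ty": 0.15, "tz": -0.2, "rx": 0.05, "ry": -0.3, "rz": 0.2, "hand": -1}, {"tx": 0.9, "ty": 0.15, "tz": -0.2, "rx": 0.05, "ry": -0.3, "rz": 0.2, "hand": -1}, {"tx": 0.9, "ty": 0.1, "tz": -0.25, "rx": 0.05, "ry": -0.3, "rz": 0.2, "hand": -1}, {"tx": 0.9, "ty": 0.1, "tz": -0.3, "rx": 0.05, "ry": -0.3, "rz": 0.2, "hand": -1}, {"tx": 0.85, "ty": 0.05, "tz": -0.3, "rx": 0.05, "ry": -0.3, "rz": 0.2, "hand": -1}, {"tx": 0.85, "ty": 0, "tz": -0.35, "rx": 0.05, "ry": -0.3, "rz": 0.2, "hand": -1}, {"tx": 0.7, "ty": 0, "tz": -0.35, "rx": 0.05, "ry": -0.3, "rz": 0.2, "hand": -1}]}}

```text
clock: 8.45
eef_pos: [0.4991, 0.0096, 0.1822]
eef_rot: [3.133, 0.611, 1.443]
wrist_force: [-0.7, 0.3, -3.6]
finger_gap: 0.476
```

```bash
python3 - <<'E'
from h import *
s=ctrl.sense();print(s["joint_pos"],s["eef_pos"],s["eef_rot"],s["finger_gap"])
cv2.imwrite("pics/w4.png",ctrl.camera("wrist"))
a=ctrl.camera("side");cv2.imwrite("pics/d4.png",cv2.resize(a[90:290,220:420],None,fx=3,fy=3,interpolation=cv2.INTER_CUBIC))
plan(np.array([0.5007,0.0218,.1528]),down(HEAD,np.radians(38)),3)
E
```

```text
[ 0.3044578   0.16306945  1.99869101 -0.57460941  1.30493212  0.67730883] [0.49910336 0.00962877 0.18218782] [3.13347978 0.61117867 1.4428957 ] 0.47649115612743836
max 0.43 end [0.5007 0.0217 0.1528] [3.141 0.663 1.419]
tx:0.43,ty:-0.01,tz:0.28,rx:0.06,ry:-0.15,rz:0.06
tx:0.43,tz:0.28,rx:0.07,ry:-0.15,rz:0.07
tx:0.43,ty:-0.01,tz:0.27,rx:0.06,ry:-0.14,rz:0.06
```

View pics/w4.png

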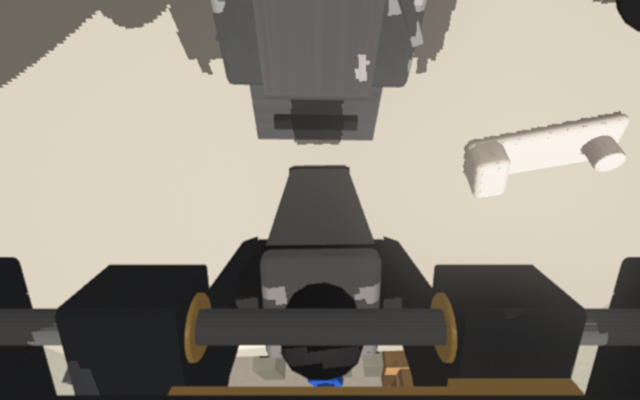

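View pics/d4.png

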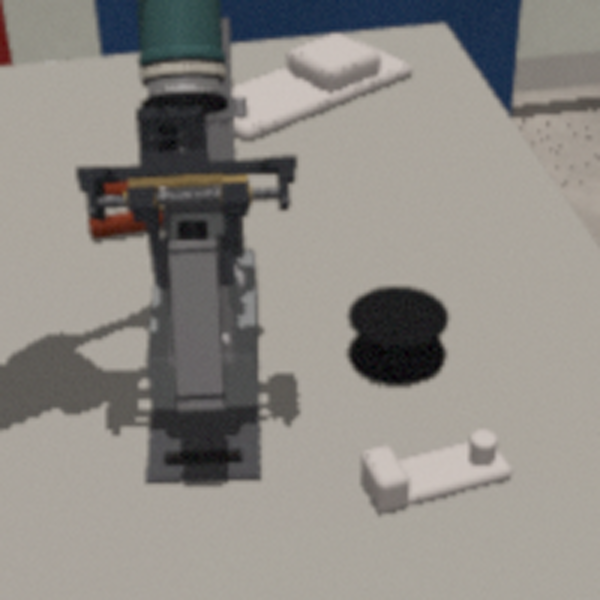

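```bash
python3 - <<'E'
from h import *
W=cam("wrist")
for v in [(-.052,-.175,.004),(.052,-.175,.004),(-.035,-.156,.012),(.035,-.156,.012),(-.03,-.076,.072),(.03,-.076,.072)]:
    print(v,proj(W,L2W(v)))
A=onz(W,258,139,.004);B=onz(W,375,139,.004);print(W2L(A),W2L(B))
print(W2L(onz(W,274,129,.012)),W2L(onz(W,357,129.5,.012)))
E
```

```text
(-0.052, -0.175, 0.004) [259.06849158 143.43371715]
(0.052, -0.175, 0.004) [372.60481192 145.73103462]
(-0.035, -0.156, 0.012) [275.71542885 134.22655223]
(0.035, -0.156, 0.012) [357.18657304 135.93847521]
(-0.03, -0.076, 0.072) [267.25651495 101.3900978 ]
(0.03, -0.076, 0.072) [371.85409159 103.86639138]
[-0.05238366 -0.16953275  0.004     ] [ 0.0528981  -0.16658077  0.004     ]
[-0.03604564 -0.15014429  0.012     ] [ 0.03399749 -0.14871907  0.012     ]
```

Emit:
{"fn": "play_rows", "kwargs": {"rows": [{"tx": 0.4, "ty": 0, "tz": 0.2, "rx": 0.05, "ry": -0.15, "rz": 0.07, "hand": -1}, {"tx": 0.4, "ty": 0, "tz": 0.2, "rx": 0.05, "ry": -0.15, "rz": 0.07, "hand": -1}, {"tx": 0.4, "ty": 0, "tz": 0.2, "rx": 0.05, "ry": -0.15, "rz": 0.06, "hand": -1}]}}

```text
clock: 8.85
eef_pos: [0.5026, 0.0232, 0.1603]
eef_rot: [3.129, 0.661, 1.412]
wrist_force: [0.4, 0.5, -3.6]
finger_gap: 0.471
```

```bash
python3 - <<'E'
from h import *
p,r=pose();W=cam("wrist");a=ctrl.camera("wrist");p2,r2=pose();print(p,p2,r.as_euler('xyz'),r2.as_euler('xyz'))
W2=cam("wrist");b=ctrl.camera("wrist");print(pose()[0])
import pickle;pickle.dump((W,W2),open("w5.pkl","wb"))
cv2.imwrite("pics/w5.png",a);cv2.imwrite("pics/w5b.png",b)
cv2.imwrite("pics/w5z.png",cv2.resize(b[0:240,210:410],None,fx=3,fy=2.5,interpolation=cv2.INTER_CUBIC))
E
```

```text
[0.50263173 0.02316214 0.16031934] [0.50210293 0.02367398 0.15848434] [3.1289383  0.66079358 1.41173911] [3.13154351 0.66148927 1.41338202]
[0.50190908 0.0232897  0.15886923]
```

View pics/w5z.png

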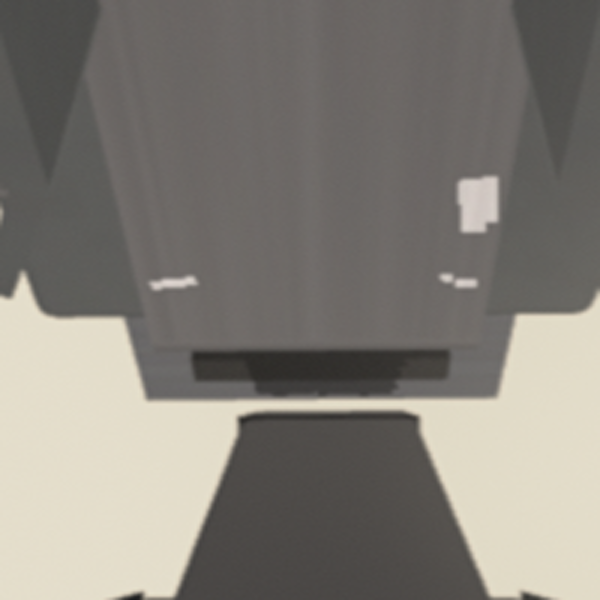

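```bash
python3 - <<'E'
from h import *
W=cam("wrist")
p,r=pose()
for y in(-.021,.021):print("foot edge px",proj(W,p+r.apply([.0196,y,.1317])))
for y in(-.021,.021):print("top edge px",proj(W,p+r.apply([.0196,y,.1317-.147])))
for u,v,z in[(259,160,.004),(375.7,159.2,.004),(274.3,152.4,.012),(359.3,152.4,.012),(262.7,138.8,.070),(373,138.8,.070)]:
    print(u,v,W2L(onz(W,u,v,z)))
print(W2L(p))
E
```

```text
foot edge px [292.49905776 165.64885261]
foot edge px [349.69290942 165.66924736]
top edge px [258.95070455 261.75352446]
top edge px [385.2293249  261.79096749]
259 160 [-0.05285767 -0.17197478  0.004     ]
375.7 159.2 [ 0.05084591 -0.17152335  0.004     ]
274.3 152.4 [-0.03672052 -0.15301992  0.012     ]
359.3 152.4 [ 0.0340079  -0.15343172  0.012     ]
262.7 138.8 [-0.03112384 -0.07668972  0.07      ]
373 138.8 [ 0.03044942 -0.07701359  0.07      ]
[ 0.00095202 -0.06764463  0.15886923]
```

```bash
python3 - <<'E'
from h import *
print(L2W([-.001,.0035,0]))
E
sed -i 's/^LO=.*/LO=np.array([.5107,.0939,0]);LYAW=np.radians(-8.6)/' h.py
python3 - <<'E'
from h import *
th=np.radians(38)
cz=np.array([0,np.sin(th),np.cos(th)]);tx=np.array([0,np.cos(th),-np.sin(th)])
for dz in (.012,.0):
  F=np.array([0,-.1515,.0169+dz]);T=L2W(F+.1317*cz+.0014*tx);print(T)
  plan(T,down(HEAD,th),3)
E
```

```text
[0.51074092 0.09391099 0.        ]
[0.50033508 0.02536517 0.13181909]
max 0.34 end [0.5003 0.0253 0.1319] [3.141 0.663 1.421]
tx:0.3,ty:-0.03,tz:0.34,rx:0.01,rz:-0.01
tx:0.3,ty:-0.04,tz:0.33,rx:0.02,ry:-0.01,rz:-0.02
tx:0.3,ty:-0.03,tz:0.34,rx:0.01,rz:-0.01
[0.50033508 0.02536517 0.11981909]
max 0.5 end [0.5004 0.0254 0.1199] [3.141 0.663 1.421]
tx:0.42,ty:-0.04,tz:0.49,rx:0.01,rz:-0.01
tx:0.43,ty:-0.03,tz:0.5,rx:0.02,ry:-0.01,rz:-0.02
tx:0.42,ty:-0.03,tz:0.49,rx:0.01,rz:-0.01
```

Emit:
{"fn": "play_rows", "kwargs": {"rows": [{"tx": 0.3, "ty": -0.03, "tz": 0.33, "rx": 0.01, "ry": -0.01, "rz": -0.01, "hand": -1}, {"tx": 0.3, "ty": -0.03, "tz": 0.33, "rx": 0.01, "ry": 0, "rz": -0.01, "hand": -1}, {"tx": 0.3, "ty": -0.03, "tz": 0.33, "rx": 0.01, "ry": 0, "rz": -0.01, "hand": -1}, {"tx": 0, "ty": 0, "tz": 0, "rx": 0, "ry": 0, "rz": 0, "hand": -1}]}}

```text
clock: 9.35
eef_pos: [0.5005, 0.0246, 0.1308]
eef_rot: [3.139, 0.661, 1.418]
wrist_force: [-0.1, 0.5, -3.1]
finger_gap: 0.476
```

```bash
python3 - <<'E'
from h import *
p,r=pose();W=cam("wrist");a=ctrl.camera("wrist");print(p,r.as_euler('xyz'),W2L(p))
for v in [(-.052,-.175,.004),(.052,-.175,.004),(-.03,-.083,.068),(.03,-.083,.068)]:
    print(v,proj(W,L2W(v)))
for y in(-.021,.021):print("foot edge px",proj(W,p+r.apply([.0196,y,.1317])))
cv2.imwrite("pics/w6z.png",cv2.resize(a[0:240,210:410],None,fx=3,fy=2.5,interpolation=cv2.INTER_CUBIC))
E
```

```text
[0.5005011  0.02455625 0.1307952 ] [3.13883903 0.66136969 1.41809464] [ 0.00028511 -0.07008917  0.1307952 ]
(-0.052, -0.175, 0.004) [258.84085598 185.76033393]
(0.052, -0.175, 0.004) [381.99182718 185.51998715]
(-0.03, -0.083, 0.068) [263.40281909 180.16076603]
(0.03, -0.083, 0.068) [377.87160952 179.93867419]
foot edge px [292.49395915 165.65063804]
foot edge px [349.68829534 165.67078145]
```

View pics/w6z.png

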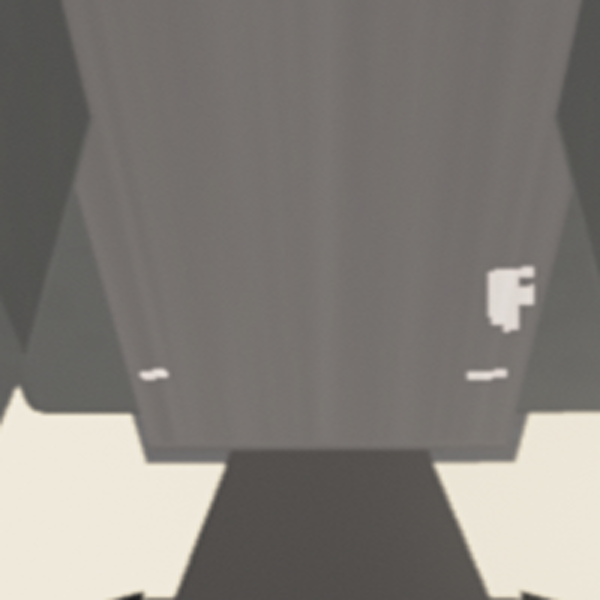

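Emit:
{"fn": "play_rows", "kwargs": {"rows": [{"tx": 0.18, "ty": -0.02, "tz": 0.12, "rx": 0, "ry": 0, "rz": 0, "hand": -1}, {"tx": 0.12, "ty": 0, "tz": 0.16, "rx": 0, "ry": 0, "rz": 0, "hand": -1}]}}

```text
clock: 9.6
eef_pos: [0.5014, 0.026, 0.1236]
eef_rot: [3.136, 0.661, 1.416]
wrist_force: [-0.4, -0.9, -3.2]
finger_gap: 0.475
```

Emit:
{"fn": "play_rows", "kwargs": {"rows": [{"tx": 0.08, "ty": 0, "tz": 0.08, "rx": 0, "ry": 0, "rz": 0, "hand": -1}, {"tx": 0, "ty": 0, "tz": 0, "rx": 0, "ry": 0, "rz": 0, "hand": -1}]}}

```text
clock: 9.8
eef_pos: [0.5015, 0.0263, 0.121]
eef_rot: [3.136, 0.661, 1.416]
wrist_force: [-0.2, -0.5, -2.3]
finger_gap: 0.474
```

Emit:
{"fn": "play_rows", "kwargs": {"rows": [{"tx": 0.06, "ty": 0, "tz": 0.08, "rx": 0, "ry": 0, "rz": 0, "hand": -1}, {"tx": 0, "ty": 0, "tz": 0, "rx": 0, "ry": 0, "rz": 0, "hand": -1}]}}

```text
clock: 10.0
eef_pos: [0.5022, 0.0267, 0.1209]
eef_rot: [3.134, 0.662, 1.415]
wrist_force: [1.2, 0.5, -2.9]
finger_gap: 0.472
```

```bash
python3 - <<'E'
from h import *
p,r=pose();W=cam("wrist");a=ctrl.camera("wrist");print(p,r.as_euler('xyz'),W2L(p),ctrl.sense()["wrist_force"])
cv2.imwrite("pics/w7z.png",cv2.resize(a[0:240,210:410],None,fx=3,fy=2.5,interpolation=cv2.INTER_CUBIC))
a=ctrl.camera("side");cv2.imwrite("pics/d7.png",cv2.resize(a[110:270,230:390],None,fx=3.7,fy=3.7,interpolation=cv2.INTER_CUBIC))
E
```

```text
[0.50215141 0.02665806 0.12094484] [3.1340162  0.66183374 1.41471527] [ 0.00160257 -0.06776421  0.12094484] [-0.45890641  0.73434072 -0.73844821]
```

View pics/d7.png

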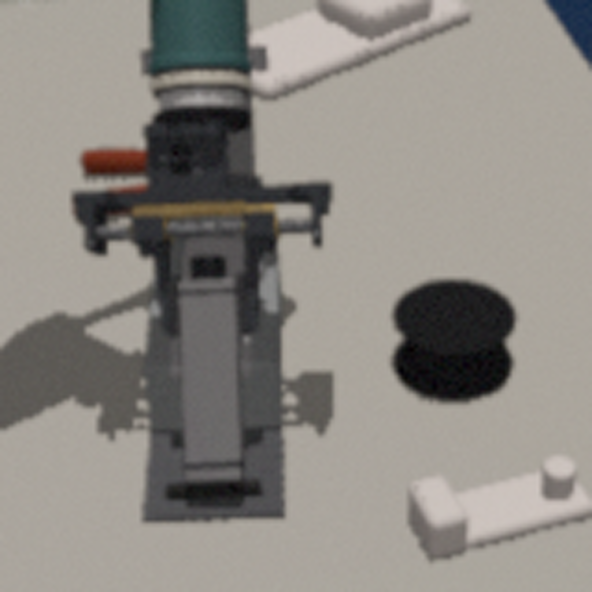

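View pics/w7z.png

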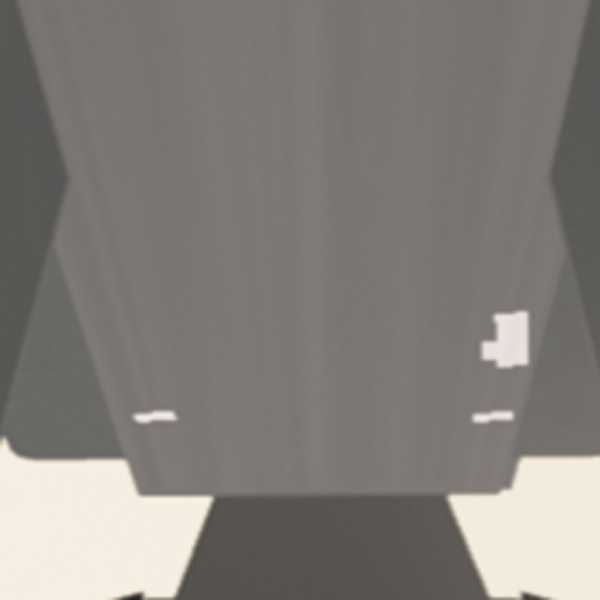

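Emit:
{"fn": "play_rows", "kwargs": {"rows": [{"tx": 0, "ty": 0, "tz": 0, "rx": 0, "ry": 0, "rz": 0, "hand": 0.0}, {"tx": 0, "ty": 0, "tz": 0, "rx": 0, "ry": 0, "rz": 0, "hand": 0.3}, {"tx": 0, "ty": 0, "tz": 0, "rx": 0, "ry": 0, "rz": 0, "hand": 0.4}, {"tx": 0, "ty": 0, "tz": 0, "rx": 0, "ry": 0, "rz": 0, "hand": 0.4}]}}

```text
clock: 10.5
eef_pos: [0.503, 0.0262, 0.1218]
eef_rot: [3.131, 0.662, 1.414]
wrist_force: [-0.6, -0.4, 0.7]
finger_gap: 0.702
```

```bash
python3 - <<'E'
from h import *
s=ctrl.sense();p,r=pose();print(p,r.as_euler('xyz'),s["wrist_force"],s["joint_pos"])
a=ctrl.camera("wrist");cv2.imwrite("pics/w8.png",a)
a=ctrl.camera("side");cv2.imwrite("pics/d8.png",cv2.resize(a[110:270,230:390],None,fx=3.7,fy=3.7,interpolation=cv2.INTER_CUBIC))
E
```

```text
[0.50301512 0.02619073 0.12178933] [3.13149688 0.66237167 1.4139448 ] [-0.61880967 -0.40338936  0.68473236] [ 0.34697982  0.28924955  1.99626872 -0.60591013  1.26691251  0.80923221]
```

View pics/w8.png

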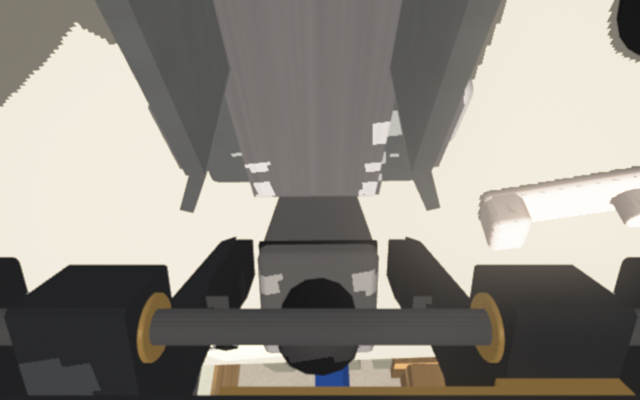

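View pics/d8.png

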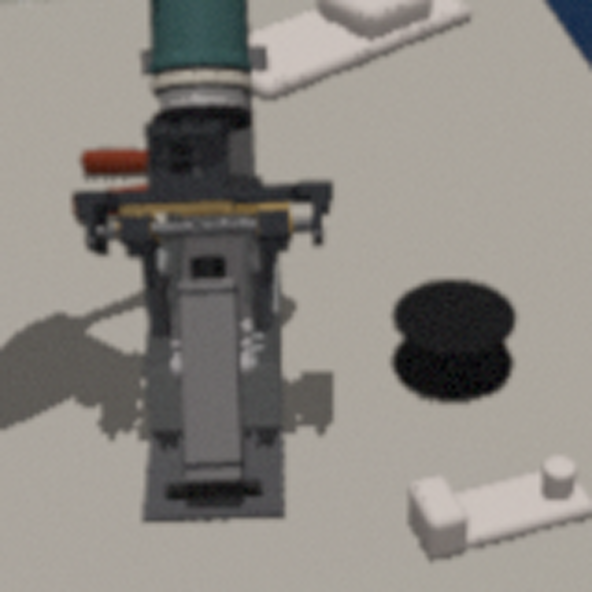

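Emit:
{"fn": "play_rows", "kwargs": {"rows": [{"tx": 0, "ty": 0, "tz": -0.6, "rx": 0, "ry": 0, "rz": 0, "hand": 0.4}, {"tx": 0, "ty": 0, "tz": -1, "rx": 0, "ry": 0, "rz": 0, "hand": 0.4}, {"tx": 0, "ty": 0, "tz": -1, "rx": 0, "ry": 0, "rz": 0, "hand": 0.6}, {"tx": 0, "ty": 0, "tz": -1, "rx": 0, "ry": 0, "rz": 0, "hand": 1}, {"tx": 0, "ty": 0, "tz": -1, "rx": 0, "ry": 0, "rz": 0, "hand": 1}]}}

```text
clock: 11.1
eef_pos: [0.5092, 0.0837, 0.1964]
eef_rot: [3.139, 0.665, 1.416]
wrist_force: [0.4, -0.8, 0.2]
finger_gap: 0.948
```

```bash
cat > fit.py <<'E'
from h import *
from scipy.optimize import least_squares
s=ctrl.sense();print(s["joint_pos"],s["eef_pos"])
D=[([1.25309,.264736,1.605336,0,1.273677,-.036874],[.18686,.64796,.26242],[-3.1394,-.0001,2.86075]),
([0.27134225,-0.2265993,1.82851451,-0.01200668,1.55181469,0.43951205],[0.42501274,0.14015742,0.4164672],[-3.1357134,0.01602556,1.40297439]),
([-0.43100871,-0.10801818,1.84895727,-0.00388551,1.40955742,-0.76841493],[0.46397284,-0.18727876,0.34830623],[-3.1325283,-0.00343552,1.90882784]),
([-.624488,.187823,1.955274,-.000262,.998033,-1.05045],[.47772,-.31369,.13171],[3.142,.001,1.997]),
([-0.08160943,-0.00508464,2.07533983,-0.3991048,1.10171459,0.03863761],[0.48624471,-0.12443229,0.19565543],[-3.09010536,0.35037192,1.64744707]),
([0.3044578,0.16306945,1.99869101,-0.57460941,1.30493212,0.67730883],[0.49910336,0.00962877,0.18218782],[3.13347978,0.61117867,1.4428957]),
([0.34697982,0.28924955,1.99626872,-0.60591013,1.26691251,0.80923221],[0.50301512,0.02619073,0.12178933],[3.13149688,0.66237167,1.4139448])]
Rz=lambda a:R.from_euler('z',a);Ry=lambda a:R.from_euler('y',a)
def fk(q,P,s4=1):
    a,L1,L2,e,h0,L6,yo,yw=P
    t=q[1]+q[2]
    Rw=Rz(q[0])*Ry(t)*Rz(s4*q[3])*Ry(q[4]);Rt=Rw*Rz(np.pi/2+q[5])
    wc=Rz(q[0]).apply([a+L1*np.sin(q[1])+L2*np.sin(t)+e*np.cos(t),yo,h0+L1*np.cos(q[1])+L2*np.cos(t)-e*np.sin(t)])
    return wc+Rw.apply([0,yw,L6]),Rt
if __name__=="__main__":
  for s4 in(1,-1):
    print(s4,[np.degrees((fk(q,[0]*8,s4)[1].inv()*R.from_euler('xyz',o)).magnitude()).round(2) for q,p,o in D])
    f=lambda P:np.concatenate([fk(q,P,s4)[0]-p for q,p,o in D])
    r=least_squares(f,[0,.517,.565,0,.3,.37,.025,0]);print(r.x.round(4),np.abs(r.fun).max())
E
python3 fit.py
```

```text
[ 0.4327072   0.24936024  1.88452511 -0.54666923  1.43743993  0.78173365] [0.50918325 0.08369093 0.19644276]
1 [np.float64(0.0), np.float64(0.0), np.float64(0.0), np.float64(0.04), np.float64(0.0), np.float64(0.0), np.float64(0.0)]
[-0.      0.512   0.5662  0.0014  0.2518  0.3153  0.0249 -0.    ] 5.440862233668797e-06
-1 [np.float64(0.0), np.float64(1.38), np.float64(0.45), np.float64(0.07), np.float64(45.73), np.float64(65.85), np.float64(69.43)]
[ 0.0392  0.54    0.5703  0.2392 -0.0471 -0.1905 -0.0657  0.0693] 0.07830233882677184
```

```bash
cat > ik.py <<'E'
from fit import *
P=[0,.512,.5662,.0014,.2518,.3153,.0249,0]
LB=np.array([-2.63,-.94,.31,-1.31,0,-2.55]);UB=np.array([2.63,2.18,2.57,4.45,2.66,2.55])
def ik(p,Rt,q0):
    def f(q):
        pp,rr=fk(q,P);return np.r_[(pp-p)*5,(rr.inv()*Rt).as_rotvec()]
    best=least_squares(f,np.clip(q0,LB+.01,UB-.01),bounds=(LB,UB));return best.x,np.abs(best.fun).max()
B=np.array([0,-.076,.064])
def cart(th,s):
    n=np.array([0,-np.cos(th),np.sin(th)]);cz=np.array([0,np.sin(th),np.cos(th)])
    return B+.029*n-s*cz,cz,n
def tcp(th,s,phi,zc,off):
    F,cz,n=cart(th,s);Rt=down(HEAD,-phi);tz=R.from_euler('z',-LYAW).apply(Rt.apply([0,0,1]))
    return L2W(F+zc*cz+off*n-.006*tz),Rt
E
cat > chk.py <<'E'
from ik import *
q0=ctrl.sense()["joint_pos"]
for phi0 in (35,45,52):
    print("phi0",phi0);q=q0.copy();q[3]=.6;q[5]=0
    for th,s in[(38,.0824),(55,.0824),(70,.0824),(89,.0824),(89,.04),(89,0)]:
        p,Rt=tcp(np.radians(th),s,np.radians(phi0-(th-38)),.040,.006)
        q,e=ik(p,Rt,q);print(th,s,p.round(3),q.round(2),round(e,5))
E
python3 chk.py
```

```text
[ 0.4327072   0.24936024  1.88452511 -0.54666923  1.43743993  0.78173365] [0.50918325 0.08369093 0.19644276]
phi0 35
38 0.0824 [ 0.491 -0.038  0.057] [-0.49  0.28  2.15  0.67  1.05 -0.78] 0.0
55 0.0824 [ 0.491 -0.037  0.074] [-0.32  0.15  2.16  0.39  0.92 -0.43] 0.0
70 0.0824 [ 0.492 -0.033  0.088] [-0.15  0.1   2.15  0.07  0.89 -0.04] 0.0
89 0.0824 [ 0.493 -0.022  0.104] [ 0.08  0.13  2.11 -0.33  0.99  0.42] 0.0
89 0.04 [0.499 0.02  0.105] [ 0.16  0.15  2.08 -0.31  1.02  0.49] 0.0
89 0 [0.505 0.059 0.105] [ 0.23  0.18  2.05 -0.3   1.04  0.55] 0.0
phi0 45
38 0.0824 [ 0.491 -0.039  0.056] [-0.56  0.36  2.13  0.78  1.17 -0.92] 0.0
55 0.0824 [ 0.491 -0.038  0.074] [-0.42  0.2   2.15  0.56  1.01 -0.63] 0.0
70 0.0824 [ 0.491 -0.034  0.088] [-0.26  0.11  2.15  0.29  0.92 -0.29] 0.0
89 0.0824 [ 0.493 -0.023  0.104] [-0.03  0.09  2.13 -0.13  0.94  0.2 ] 0.0
89 0.04 [0.499 0.019 0.105] [ 0.05  0.11  2.11 -0.13  0.95  0.28] 0.0
89 0 [0.505 0.058 0.106] [ 0.13  0.13  2.09 -0.12  0.96  0.35] 0.0
phi0 52
38 0.0824 [ 0.491 -0.039  0.056] [-0.61  0.43  2.11  0.84  1.26 -1.01] 0.0
55 0.0824 [ 0.491 -0.039  0.073] [-0.49  0.25  2.14  0.66  1.08 -0.76] 0.0
70 0.0824 [ 0.491 -0.035  0.088] [-0.34  0.14  2.15  0.42  0.96 -0.45] 0.0
89 0.0824 [ 0.493 -0.024  0.104] [-0.11  0.08  2.14  0.02  0.92  0.03] 0.0
89 0.04 [0.499 0.018 0.105] [-0.02  0.09  2.13  0.02  0.92  0.11] 0.0
89 0 [0.505 0.058 0.106] [0.05 0.11 2.11 0.02 0.93 0.19] 0.0
```

```bash
cat > m.py <<'E'
from ik import *
import sys
g,Rg=tcp(np.radians(38),.0824,np.radians(45),.040,.006)
pre=g-.09*Rg.apply([0,0,1])
print("g",g,"pre",pre)
p1,r1=plan([.492,-.07,.29],down(HEAD,-.35),12)
plan(pre,Rg,10,p0=p1,R0=r1)
E
python3 m.py
```

```text
[ 0.4327072   0.24936024  1.88452511 -0.54666923  1.43743993  0.78173365] [0.50918325 0.08369093 0.19644276]
g [ 0.49067317 -0.03852124  0.05637914] pre [ 0.4811568  -0.10144531  0.12001875]
max 0.75 end [ 0.492  -0.0699  0.29  ] [-3.141 -0.35   1.421]
tx:-0.75,ty:0.03,tz:0.09,ry:0.7
tx:-0.75,ty:0.03,tz:0.03,ry:0.71
tx:-0.75,ty:0.02,tz:-0.04,ry:0.7,rz:-0.01
tx:-0.75,ty:0.03,tz:-0.1,rx:0.01,ry:0.71
tx:-0.73,ty:0.03,tz:-0.16,ry:0.7
tx:-0.72,ty:0.02,tz:-0.22,ry:0.71
tx:-0.7,ty:0.03,tz:-0.29,ry:0.7,rz:-0.01
tx:-0.67,ty:0.03,tz:-0.34,ry:0.71
tx:-0.64,ty:0.02,tz:-0.4,ry:0.7
tx:-0.6,ty:0.03,tz:-0.45,ry:0.71
tx:-0.56,ty:0.02,tz:-0.5,rx:0.01,ry:0.7,rz:-0.01
tx:-0.52,ty:0.03,tz:-0.54,ry:0.71
max 0.74 end [ 0.4812 -0.1015  0.12  ] [-3.141 -0.786  1.421]
tx:-0.45,ty:-0.03,tz:0.74,ry:0.36
tx:-0.47,ty:-0.03,tz:0.72,ry:0.37
tx:-0.51,ty:-0.03,tz:0.7,ry:0.36
tx:-0.54,ty:-0.03,tz:0.68,ry:0.36
tx:-0.57,ty:-0.03,tz:0.66,ry:0.36
tx:-0.59,ty:-0.03,tz:0.62,ry:0.37
tx:-0.63,ty:-0.03,tz:0.61,ry:0.36
tx:-0.64,ty:-0.03,tz:0.57,ry:0.36
tx:-0.68,ty:-0.03,tz:0.55,ry:0.36
tx:-0.69,ty:-0.03,tz:0.51,ry:0.37
```

Emit:
{"fn": "play_rows", "kwargs": {"rows": [{"tx": -0.75, "ty": 0.03, "tz": -0.2, "rx": 0, "ry": 0.7, "rz": 0, "hand": 1}, {"tx": -0.75, "ty": 0.03, "tz": -0.1, "rx": 0, "ry": 0.7, "rz": 0, "hand": 1}, {"tx": -0.75, "ty": 0.03, "tz": -0.1, "rx": 0, "ry": 0.7, "rz": 0, "hand": 1}, {"tx": -0.75, "ty": 0.03, "tz": -0.1, "rx": 0, "ry": 0.7, "rz": 0, "hand": 1}, {"tx": -0.75, "ty": 0.03, "tz": -0.15, "rx": 0, "ry": 0.7, "rz": 0, "hand": 1}, {"tx": -0.75, "ty": 0.03, "tz": -0.2, "rx": 0, "ry": 0.7, "rz": 0, "hand": 1}, {"tx": -0.7, "ty": 0.03, "tz": -0.3, "rx": 0, "ry": 0.7, "rz": 0, "hand": 1}, {"tx": -0.7, "ty": 0.03, "tz": -0.35, "rx": 0, "ry": 0.7, "rz": 0, "hand": 1}]}}

```text
clock: 11.9
eef_pos: [0.5027, -0.0083, 0.2776]
eef_rot: [3.127, -0.036, 1.436]
wrist_force: [-0.3, 0.3, -0.0]
finger_gap: 0.999
```

```bash
python3 m.py; python3 - <<'E'
from h import *
a=ctrl.camera("side");cv2.imwrite("pics/d9.png",cv2.resize(a[110:270,230:390],None,fx=3.7,fy=3.7,interpolation=cv2.INTER_CUBIC))
E
```

```text
[-0.0880107  -0.08599404  1.95787387  0.0369408   1.25349818  0.03551599] [ 0.5027324  -0.00825811  0.27762412]
g [ 0.49067317 -0.03852124  0.05637914] pre [ 0.4811568  -0.10144531  0.12001875]
max 0.26 end [ 0.492  -0.0701  0.2901] [-3.141 -0.35   1.42 ]
tx:-0.26,ty:-0.01,tz:-0.06,rx:0.01,ry:0.22,rz:0.01
tx:-0.26,ty:-0.01,tz:-0.07,rx:0.01,ry:0.22,rz:0.01
tx:-0.25,ty:-0.01,tz:-0.07,ry:0.21,rz:0.02
tx:-0.25,tz:-0.08,rx:0.01,ry:0.22,rz:0.01
tx:-0.26,ty:-0.01,tz:-0.09,rx:0.01,ry:0.22,rz:0.01
tx:-0.24,ty:-0.01,tz:-0.1,rx:0.01,ry:0.22,rz:0.01
tx:-0.25,ty:-0.01,tz:-0.1,rx:0.01,ry:0.22,rz:0.02
tx:-0.24,tz:-0.1,ry:0.21,rz:0.01
tx:-0.25,ty:-0.01,tz:-0.12,rx:0.01,ry:0.22,rz:0.01
tx:-0.23,ty:-0.01,tz:-0.12,rx:0.01,ry:0.22,rz:0.01
tx:-0.24,tz:-0.12,rx:0.01,ry:0.22,rz:0.02
tx:-0.23,ty:-0.01,tz:-0.14,rx:0.01,ry:0.22,rz:0.01
max 0.74 end [ 0.4813 -0.1015  0.1199] [-3.141 -0.786  1.42 ]
tx:-0.45,ty:-0.03,tz:0.74,ry:0.36
tx:-0.47,ty:-0.03,tz:0.73,ry:0.37
tx:-0.51,ty:-0.03,tz:0.7,ry:0.36
tx:-0.54,ty:-0.03,tz:0.67,ry:0.36
tx:-0.57,ty:-0.03,tz:0.66,ry:0.36
tx:-0.59,ty:-0.03,tz:0.63,ry:0.37
tx:-0.62,ty:-0.03,tz:0.6,ry:0.36
tx:-0.65,ty:-0.03,tz:0.58,ry:0.36
tx:-0.67,ty:-0.03,tz:0.54,ry:0.36
tx:-0.7,ty:-0.02,tz:0.52,ry:0.37
```

View pics/d9.png

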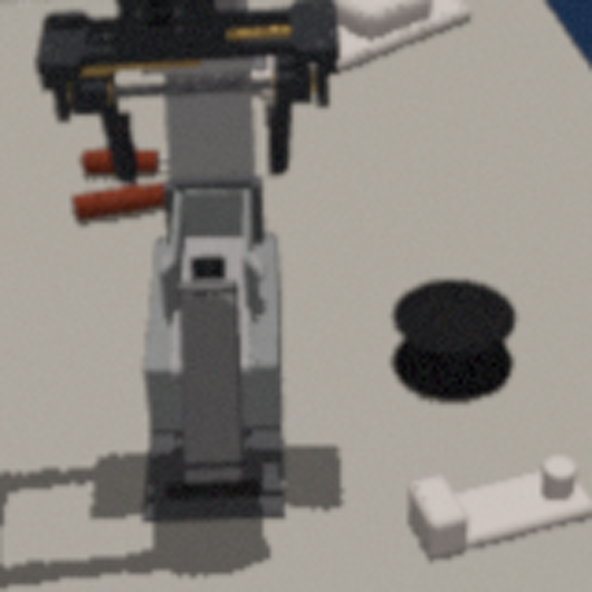

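```bash
python3 - <<'E'
from h import *
D=cam("side");f=lambda x,y:(230+x/3.7,110+y/3.7)
for p,z in[((185,467),.030),((240,466),.030),((186,480),.004),((240,480),.004),((182,286),.03+.147*.788),((240,293),.03+.147*.788),((150,518),.004),((285,517),.004)]:
    print(p,W2L(onz(D,*f(*p),z)))
for v in [(-.021,-.166,.030),(.021,-.166,.03),(-.052,-.175,.004),(.052,-.175,.004),(-.021,-.166+.0905,.030+.1158),(.021,-.166+.0905,.030+.1158)]:
    u=proj(D,L2W(v));print(v,(u[0]-230)*3.7,(u[1]-110)*3.7)
E
```

```text
(185, 467) [-0.01627093 -0.15256013  0.03      ]
(240, 466) [ 0.02393104 -0.15368308  0.03      ]
(186, 480) [-0.0181065  -0.13831191  0.004     ]
(240, 480) [ 0.02232738 -0.14051129  0.004     ]
(182, 286) [-0.01232899 -0.08732982  0.145836  ]
(240, 293) [ 0.02955194 -0.0984864   0.145836  ]
(150, 518) [-0.04266594 -0.17745216  0.004     ]
(285, 517) [ 0.0555565  -0.18165135  0.004     ]
(-0.021, -0.166, 0.03) 177.68101157736658 479.80393816358605
(0.021, -0.166, 0.03) 235.7236545582816 477.64826574893567
(-0.052, -0.175, 0.004) 137.3875891991735 516.1145643096012
(0.052, -0.175, 0.004) 280.03540196582355 510.7792526100745
(-0.021, -0.07550000000000001, 0.14579999999999999) 170.76002929337983 276.9787830617667
(0.021, -0.07550000000000001, 0.14579999999999999) 228.64596488524697 274.917599953214
```

Emit:
{"fn": "play_rows", "kwargs": {"rows": [{"tx": -0.6, "ty": -0.02, "tz": -0.15, "rx": 0.02, "ry": 0.5, "rz": 0.03, "hand": 1}, {"tx": -0.6, "ty": -0.02, "tz": -0.15, "rx": 0.02, "ry": 0.5, "rz": 0.03, "hand": 1}, {"tx": -0.6, "ty": -0.02, "tz": -0.2, "rx": 0.02, "ry": 0.5, "rz": 0.03, "hand": 1}, {"tx": -0.6, "ty": -0.02, "tz": -0.2, "rx": 0.02, "ry": 0.5, "rz": 0.03, "hand": 1}, {"tx": -0.6, "ty": -0.02, "tz": -0.2, "rx": 0.02, "ry": 0.5, "rz": 0.03, "hand": 1}, {"tx": -0.5, "ty": -0.02, "tz": 0.3, "rx": 0, "ry": 0.4, "rz": 0, "hand": 1}]}}

```text
clock: 12.55
eef_pos: [0.4921, -0.0803, 0.2862]
eef_rot: [3.13, -0.393, 1.426]
wrist_force: [-0.3, -0.3, 0.5]
finger_gap: 1.001
```

```bash
sed -i 's/^p1,r1=plan.*/pass/; s/^plan(pre.*/plan(pre,Rg,int(sys.argv[1]))/' m.py; python3 m.py 9; python3 - <<'E'
from h import *
p,r=pose();W=cam("wrist");a=ctrl.camera("wrist");print(W2L(p));cv2.imwrite("pics/w10.png",a)
for v in [(-.052,-.175,.004),(.052,-.175,.004),(-.021,-.166,.030),(.021,-.166,.03),(-.021,-.0755,.1458),(.021,-.0755,.1458)]: print(v,proj(W,L2W(v)))
E
```

```text
[-0.44919569 -0.04695943  1.94970518  0.38672792  1.36641412 -0.40620584] [ 0.49206197 -0.08030637  0.28623714]
g [ 0.49067317 -0.03852124  0.05637914] pre [ 0.4811568  -0.10144531  0.12001875]
max 0.8 end [ 0.4812 -0.1014  0.12  ] [ 3.142 -0.786  1.42 ]
tx:-0.47,ty:-0.05,tz:0.8,rx:0.01,ry:0.36,rz:0.01
tx:-0.5,ty:-0.05,tz:0.79,rx:0.01,ry:0.37
tx:-0.54,ty:-0.05,tz:0.76,ry:0.36,rz:0.01
tx:-0.57,ty:-0.05,tz:0.73,rx:0.01,ry:0.36,rz:0.01
tx:-0.6,ty:-0.05,tz:0.72,rx:0.01,ry:0.36
tx:-0.64,ty:-0.05,tz:0.68,rx:0.01,ry:0.37,rz:0.01
tx:-0.66,ty:-0.04,tz:0.66,rx:0.01,ry:0.36,rz:0.01
tx:-0.69,ty:-0.05,tz:0.62,ry:0.36
tx:-0.71,ty:-0.04,tz:0.6,rx:0.01,ry:0.37,rz:0.01
[ 0.00762153 -0.1750347   0.28623714]
(-0.052, -0.175, 0.004) [268.28787357 246.01622312]
(0.052, -0.175, 0.004) [355.4032217  246.08922574]
(-0.021, -0.166, 0.03) [292.90873655 239.18907101]
(0.021, -0.166, 0.03) [330.33080938 239.22823558]
(-0.021, -0.0755, 0.1458) [284.39104038 132.47633414]
(0.021, -0.0755, 0.1458) [335.74890828 132.6969476 ]
```

View pics/w10.png

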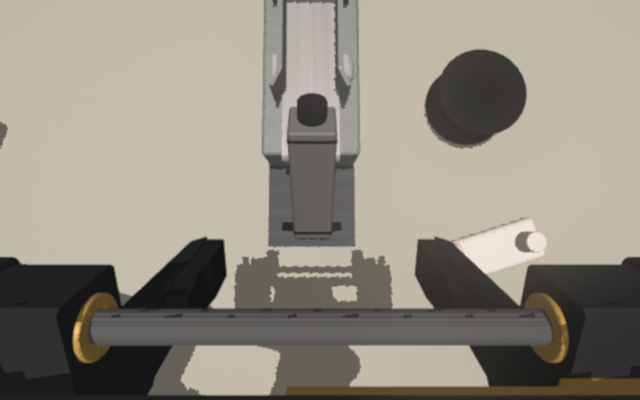

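```bash
python3 - <<'E'
import cv2
a=cv2.imread("pics/w10.png")
cv2.imwrite("pics/w10z.png",cv2.resize(a[85:255,255:370],None,fx=5,fy=3.5,interpolation=cv2.INTER_CUBIC))
E
```

```text
(no output)
```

View pics/w10z.png

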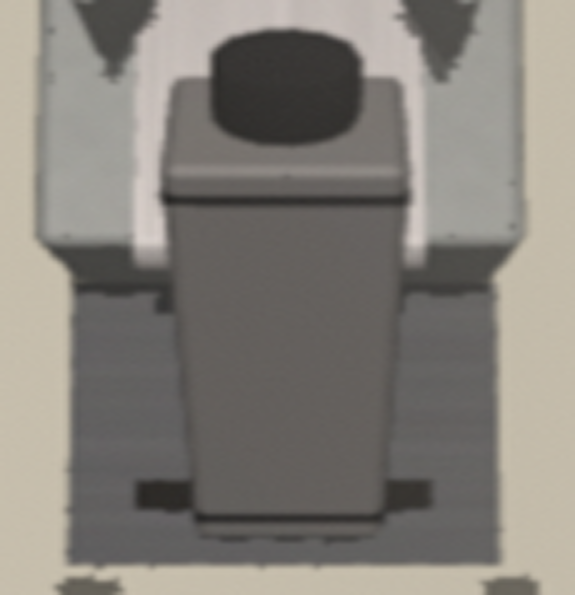

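Emit:
{"fn": "play_rows", "kwargs": {"rows": [{"tx": -0.5, "ty": -0.05, "tz": 0.8, "rx": 0.01, "ry": 0.35, "rz": 0.01, "hand": 1}, {"tx": -0.5, "ty": -0.05, "tz": 0.8, "rx": 0.01, "ry": 0.35, "rz": 0, "hand": 1}, {"tx": -0.55, "ty": -0.05, "tz": 0.75, "rx": 0, "ry": 0.35, "rz": 0.01, "hand": 1}, {"tx": -0.55, "ty": -0.05, "tz": 0.75, "rx": 0.01, "ry": 0.35, "rz": 0.01, "hand": 1}, {"tx": -0.6, "ty": -0.05, "tz": 0.7, "rx": 0.01, "ry": 0.35, "rz": 0, "hand": 1}, {"tx": -0.65, "ty": -0.05, "tz": 0.7, "rx": 0.01, "ry": 0.35, "rz": 0.01, "hand": 1}, {"tx": -0.65, "ty": -0.05, "tz": 0.65, "rx": 0, "ry": 0.35, "rz": 0.01, "hand": 1}, {"tx": -0.7, "ty": -0.05, "tz": 0.6, "rx": 0, "ry": 0.35, "rz": 0, "hand": 1}]}}

```text
clock: 13.4
eef_pos: [0.4831, -0.0975, 0.137]
eef_rot: [3.141, -0.731, 1.429]
wrist_force: [-0.5, -0.8, -0.1]
finger_gap: 0.999
```

```bash
cat > m2.py <<'E'
from ik import *
g,Rg=tcp(np.radians(38),.0824,np.radians(45),.040,.006)
g=g+R.from_euler('z',LYAW).apply([.001,0,0])
p,r=pose();W=cam("wrist");a=ctrl.camera("wrist");print(W2L(p),r.as_euler('xyz'));cv2.imwrite("pics/w11.png",a)
for v in [(-.052,-.175,.004),(.052,-.175,.004),(-.021,-.166,.030),(.021,-.166,.03),(-.021,-.0755,.1458),(.021,-.0755,.1458)]: print(v,proj(W,L2W(v)))
plan(g,Rg,7)
E
python3 m2.py
```

```text
[-0.63896402  0.24413455  2.05246171  0.65223076  1.31182565 -0.82325861] [ 0.48314198 -0.09748261  0.13701587]
[ 0.0013703  -0.19335167  0.13701587] [ 3.1412644  -0.73088284  1.4294706 ]
(-0.052, -0.175, 0.004) [251.13076907 291.36059008]
(0.052, -0.175, 0.004) [388.11491935 292.61600209]
(-0.021, -0.166, 0.03) [289.75089142 272.50393968]
(0.021, -0.166, 0.03) [349.53048941 273.03973464]
(-0.021, -0.0755, 0.1458) [279.88790288  46.35056366]
(0.021, -0.0755, 0.1458) [362.09600448  46.89212842]
max 0.7 end [ 0.4917 -0.0387  0.0563] [ 3.141 -0.786  1.42 ]
tx:-0.05,ty:0.02,tz:0.69,rx:-0.01,ry:0.06
tx:-0.06,ty:0.02,tz:0.69,rx:-0.01,ry:0.06,rz:0.01
tx:-0.06,ty:0.01,tz:0.7,rx:-0.01,ry:0.07
tx:-0.07,ty:0.02,tz:0.69,rx:-0.01,ry:0.06
tx:-0.07,ty:0.01,tz:0.69,rx:-0.02,ry:0.06
tx:-0.08,ty:0.02,tz:0.69,rx:-0.01,ry:0.06,rz:0.01
tx:-0.08,ty:0.01,tz:0.69,rx:-0.01,ry:0.07
```

View pics/w11.png

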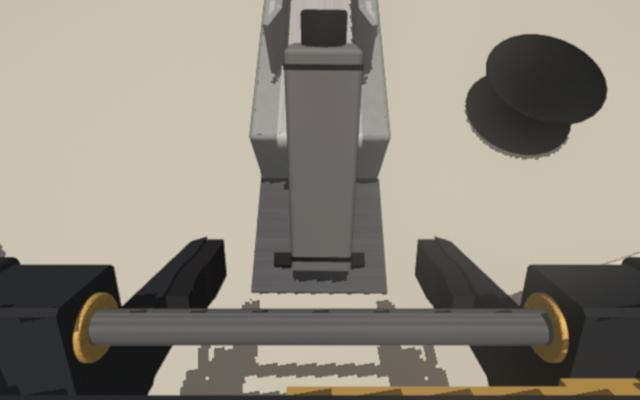

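Emit:
{"fn": "play_rows", "kwargs": {"rows": [{"tx": -0.05, "ty": 0.03, "tz": 0.7, "rx": -0.01, "ry": 0.06, "rz": 0, "hand": 1}, {"tx": -0.05, "ty": 0.03, "tz": 0.7, "rx": -0.01, "ry": 0.06, "rz": 0, "hand": 1}, {"tx": -0.05, "ty": 0.03, "tz": 0.7, "rx": -0.01, "ry": 0.06, "rz": 0, "hand": 1}, {"tx": -0.05, "ty": 0.02, "tz": 0.7, "rx": -0.01, "ry": 0.06, "rz": 0, "hand": 1}, {"tx": -0.05, "ty": 0.02, "tz": 0.7, "rx": -0.01, "ry": 0.06, "rz": 0, "hand": 1}]}}

```text
clock: 13.95
eef_pos: [0.4924, -0.0498, 0.0774]
eef_rot: [3.139, -0.767, 1.429]
wrist_force: [0.4, 0.3, -0.3]
finger_gap: 0.996
```

```bash
python3 m2.py|tail -8
```

```text
max 0.15 end [ 0.4916 -0.0387  0.0563] [ 3.141 -0.786  1.421]
tx:-0.05,tz:0.15,rx:-0.01,ry:0.02
tx:-0.04,ty:-0.01,tz:0.14,rx:-0.01,ry:0.02,rz:0.01
tx:-0.05,ty:-0.01,tz:0.15,ry:0.02
tx:-0.05,tz:0.14,rx:-0.01,ry:0.02,rz:0.01
tx:-0.05,ty:-0.01,tz:0.15,rx:-0.01,ry:0.02
tx:-0.05,tz:0.15,rx:-0.01,ry:0.02,rz:0.01
tx:-0.05,ty:-0.01,tz:0.14,rx:-0.01,ry:0.02
```

View pics/w11.png

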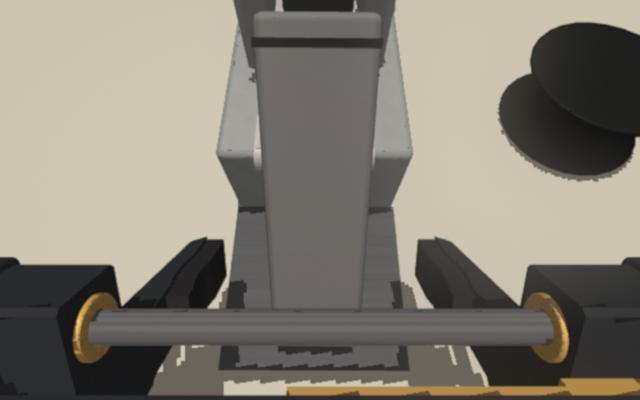

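Emit:
{"fn": "play_rows", "kwargs": {"rows": [{"tx": -0.12, "ty": 0, "tz": 0.4, "rx": -0.02, "ry": 0.05, "rz": 0.01, "hand": 1}, {"tx": -0.12, "ty": 0, "tz": 0.4, "rx": -0.02, "ry": 0.05, "rz": 0.01, "hand": 1}, {"tx": -0.1, "ty": 0, "tz": 0.2, "rx": -0.01, "ry": 0.04, "rz": 0.01, "hand": 1}, {"tx": 0, "ty": 0, "tz": 0, "rx": 0, "ry": 0, "rz": 0, "hand": 0.4}]}}

```text
clock: 14.4
eef_pos: [0.4923, -0.0374, 0.0547]
eef_rot: [-3.141, -0.787, 1.422]
wrist_force: [0.3, -0.5, -0.2]
finger_gap: 0.934
```

```bash
python3 m2.py|tail -9; python3 -c "
from ik import *
g,Rg=tcp(np.radians(38),.0824,np.radians(45),.040,.006);print(g,pose()[0])"|tail -1
```

```text
(0.021, -0.0755, 0.1458) [404.90948633 -47.17064016]
max 0.02 end [ 0.4918 -0.0386  0.0564] [-3.141 -0.786  1.42 ]
tz:-0.01
ty:-0.01,tz:-0.02
tz:-0.01,ry:-0.01
ty:-0.01,tz:-0.01,rx:-0.01
tx:0.01,tz:-0.02,rz:0.01
ty:-0.01,tz:-0.01
tz:-0.01
[ 0.49067317 -0.03852124  0.05637914] [ 0.49251987 -0.03760471  0.05497631]
```

Emit:
{"fn": "play_rows", "kwargs": {"rows": [{"tx": 0, "ty": 0, "tz": -0.05, "rx": 0, "ry": 0, "rz": 0, "hand": 0.1}, {"tx": 0, "ty": 0, "tz": -0.03, "rx": 0, "ry": 0, "rz": 0, "hand": -0.2}, {"tx": 0, "ty": 0, "tz": 0, "rx": 0, "ry": 0, "rz": 0, "hand": -1}, {"tx": 0, "ty": 0, "tz": 0, "rx": 0, "ry": 0, "rz": 0, "hand": -1}, {"tx": 0, "ty": 0, "tz": 0, "rx": 0, "ry": 0, "rz": 0, "hand": -1}, {"tx": 0, "ty": 0, "tz": 0, "rx": 0, "ry": 0, "rz": 0, "hand": -1}, {"tx": 0, "ty": 0, "tz": 0, "rx": 0, "ry": 0, "rz": 0, "hand": -1}], "squeeze": 25}}

```text
clock: 15.15
eef_pos: [0.4933, -0.0405, 0.0574]
eef_rot: [3.138, -0.785, 1.424]
wrist_force: [-0.9, 0.3, 0.3]
finger_gap: 0.473
```

```bash
cat > m3.py <<'E'
from ik import *
import sys,pickle,os
# grip relation: assume cart at th=38, s=.0824 when gripped, store tool<-cart
p,r=pose()
if len(sys.argv)<2:
    pl=W2L(p);pickle.dump((pl,r.as_matrix()),open("grip.pkl","wb"));print(pl,r.as_euler('xyz'),ctrl.sense()["finger_gap"],ctrl.sense()["wrist_force"])
E
python3 m3.py|tail -1;python3 - <<'E'
from h import *
p,r=pose();W=cam("wrist");a=ctrl.camera("wrist");cv2.imwrite("pics/w12.png",a)
E
```

```text
[ 0.00289965 -0.13546161  0.05735334] [ 3.13770495 -0.78511735  1.42355078] 0.473365623839469 [-0.93958523  0.26400921  0.34766653]
```

View pics/w12.png

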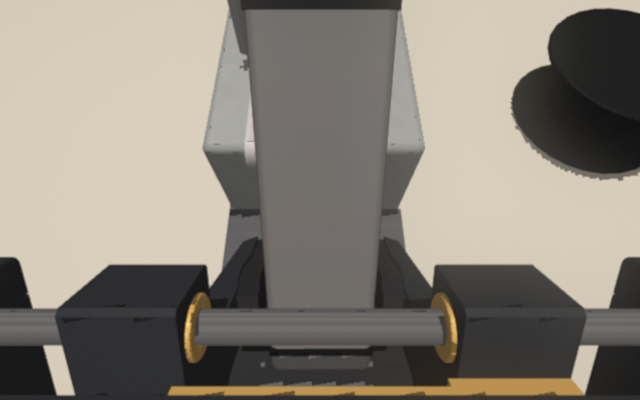

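```bash
cat > tip.py <<'E'
from ik import *
import pickle,sys
pl,rm=pickle.load(open("grip.pkl","rb"))
F,cz,n=cart(np.radians(38),.0824)
d=pl-F;zc=d@cz;of=d@n
if __name__=="__main__": print("tcp in cart: z",zc,"n",of)
PHI0=.785
def tool(th,s,clr=.0015,x=0.):
    th=np.radians(th);F,cz,n=cart(th,s)
    pos=F+(clr+of)*n+zc*cz; pos[0]=x
    return L2W(pos),down(HEAD,(th-np.radians(38))-PHI0)
def go(ths,ss,n,xs=0.,clr=.0015):
    # from current, list target over n rows linear in th,s from (ths[0],ss[0])
    p,r=pose();x0=W2L(p)[0];pp,rr=p,r;out=[]
    for k in range(1,n+1):
        a=k/n;T,RT=tool(ths[0]+a*(ths[1]-ths[0]),ss[0]+a*(ss[1]-ss[0]),clr,x0+(xs-x0)*a)
        dd=np.round(rr.inv().apply(T-pp)/.02,2);w=np.round((rr.inv()*RT).as_rotvec()/.12,2)
        out.append(np.r_[dd,w]+0.);pp=pp+rr.apply(dd*.02);rr=rr*R.from_rotvec(w*.12)
    for o in out:print(o)
def where():
    p,r=pose();v=W2L(p);tz=R.from_euler('z',-LYAW).apply(r.apply([0,0,1]));tilt=np.arctan2(-tz[1],-tz[2]);th=tilt+PHI0+np.radians(38)
    cz=np.array([0,np.sin(th),np.cos(th)]);n=np.array([0,-np.cos(th),np.sin(th)])
    F=v-zc*cz-of*n;print("theta",np.degrees(th),"F",F,"clr",(F-B)@n-.029,"s",-(F-B)@cz,"force",ctrl.sense()["wrist_force"].round(1),"gap",ctrl.sense()["finger_gap"])
E
python3 -c "
from tip import *
where();go((38,62),(.0824,.0824),7)"|tail -8;python3 tip.py|tail -1
```

```text
theta 37.989083928723176 F [ 0.00290642 -0.14955928  0.0169393 ] clr 7.736354093925563e-06 s 0.08236642341381738 force [-0.  -0.6 -0.2] gap 0.4770960855742999
[ 0.11 -0.02 -0.21  0.02 -0.5   0.02]
[ 0.12 -0.02 -0.14  0.   -0.5   0.  ]
[ 0.12 -0.02 -0.14  0.   -0.5   0.  ]
[ 0.12 -0.02 -0.13  0.   -0.5   0.  ]
[ 0.12 -0.02 -0.14  0.   -0.49  0.  ]
[ 0.12 -0.02 -0.14  0.   -0.5   0.  ]
[ 0.12 -0.03 -0.13  0.   -0.5   0.  ]
tcp in cart: z 0.04055414010879312 n 0.01376429150815721
```

Emit:
{"fn": "play_rows", "kwargs": {"rows": [{"tx": 0.11, "ty": -0.02, "tz": -0.21, "rx": 0.02, "ry": -0.4, "rz": 0.02, "hand": -1}, {"tx": 0.12, "ty": -0.02, "tz": -0.15, "rx": 0, "ry": -0.5, "rz": 0, "hand": -1}, {"tx": 0.12, "ty": -0.02, "tz": -0.15, "rx": 0, "ry": -0.5, "rz": 0, "hand": -1}, {"tx": 0.12, "ty": -0.02, "tz": -0.15, "rx": 0, "ry": -0.5, "rz": 0, "hand": -1}]}}

```text
clock: 15.6
eef_pos: [0.4895, -0.0431, 0.07]
eef_rot: [-3.134, -0.548, 1.414]
wrist_force: [-0.5, 0.4, -2.9]
finger_gap: 0.473
```

```bash
python3 -c "
from tip import *
where();go((50,75),(.0824,.0824),7)"|tail -8
```

```text
theta 51.58844154091422 F [-0.0004782  -0.16188665  0.03399928] clr 0.000854272666421161 s 0.08593766707759132 force [-0.5  0.4 -2.9] gap 0.4733949404524183
[ 0.24  0.   -0.13 -0.03 -0.29 -0.05]
[ 0.13  0.   -0.15  0.   -0.52  0.  ]
[ 0.12  0.01 -0.14  0.   -0.52  0.  ]
[ 0.13  0.   -0.14  0.   -0.52  0.  ]
[ 0.12  0.01 -0.14  0.   -0.52  0.  ]
[ 0.13  0.   -0.15  0.   -0.52  0.  ]
[ 0.12  0.   -0.14  0.   -0.51  0.  ]
```

Emit:
{"fn": "play_rows", "kwargs": {"rows": [{"tx": 0.24, "ty": 0, "tz": -0.16, "rx": -0.03, "ry": -0.35, "rz": -0.05, "hand": -1}, {"tx": 0.14, "ty": 0, "tz": -0.16, "rx": 0, "ry": -0.5, "rz": 0, "hand": -1}, {"tx": 0.14, "ty": 0, "tz": -0.16, "rx": 0, "ry": -0.5, "rz": 0, "hand": -1}, {"tx": 0.14, "ty": 0, "tz": -0.16, "rx": 0, "ry": -0.5, "rz": 0, "hand": -1}, {"tx": 0.14, "ty": 0, "tz": -0.16, "rx": 0, "ry": -0.5, "rz": 0, "hand": -1}]}}

```text
clock: 16.1
eef_pos: [0.4876, -0.0355, 0.0898]
eef_rot: [-3.138, -0.253, 1.42]
wrist_force: [-0.1, 0.0, -3.4]
finger_gap: 0.477
```

```bash
python3 -c "
from tip import *
where();go((69,88.5),(.0824,.0824),6)
from h import *
cv2.imwrite('pics/w13.png',ctrl.camera('wrist'))"|tail -7
```

```text
theta 68.49452848758636 F [-0.00346154 -0.16408818  0.06215992] clr 0.0015802705593228779 s 0.08263026173271491 force [-0.1  0.  -3.4] gap 0.47718018771482396
[ 0.14  0.03 -0.15 -0.03 -0.55 -0.01]
[ 0.12  0.03 -0.13  0.   -0.47  0.  ]
[ 0.11  0.03 -0.13  0.   -0.47  0.  ]
[ 0.12  0.02 -0.13  0.   -0.47  0.  ]
[ 0.11  0.03 -0.13  0.   -0.48  0.  ]
[ 0.11  0.03 -0.13  0.   -0.47  0.  ]
```

View pics/w13.png

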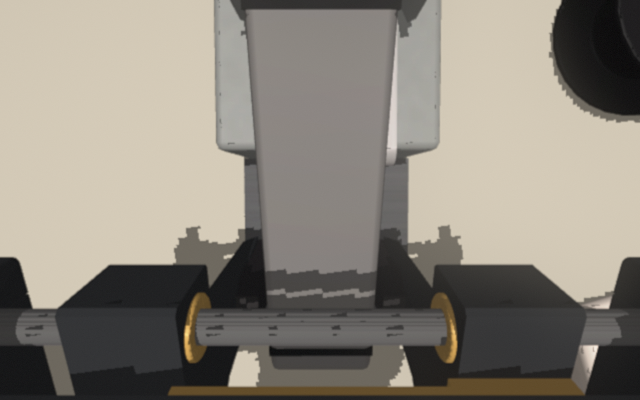

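Emit:
{"fn": "play_rows", "kwargs": {"rows": [{"tx": 0.14, "ty": 0.05, "tz": -0.16, "rx": -0.03, "ry": -0.5, "rz": -0.01, "hand": -1}, {"tx": 0.13, "ty": 0.05, "tz": -0.15, "rx": 0, "ry": -0.45, "rz": 0, "hand": -1}, {"tx": 0.13, "ty": 0.05, "tz": -0.15, "rx": 0, "ry": -0.45, "rz": 0, "hand": -1}, {"tx": 0.12, "ty": 0.05, "tz": -0.14, "rx": 0, "ry": -0.45, "rz": 0, "hand": -1}]}}

```text
clock: 16.55
eef_pos: [0.4899, -0.0266, 0.1021]
eef_rot: [-3.136, -0.025, 1.422]
wrist_force: [0.4, -0.0, -3.5]
finger_gap: 0.477
```

```bash
python3 -c "
from tip import *
where();go((83,89),(.0824,.078),3)
from h import *
cv2.imwrite('pics/w14.png',ctrl.camera('wrist'))
a=ctrl.camera('side');cv2.imwrite('pics/d14.png',cv2.resize(a[110:270,230:390],None,fx=3.7,fy=3.7,interpolation=cv2.INTER_CUBIC))
"|tail -4
```

```text
theta 81.53809989083686 F [-0.00255749 -0.16031305  0.08254398] clr 0.001748919332556706 s 0.08066643295949848 force [ 0.4 -0.  -3.5] gap 0.4772896578126794
[ 0.11  0.04 -0.12 -0.04 -0.5   0.01]
[ 0.14  0.04 -0.08  0.   -0.29  0.  ]
[ 0.15  0.05 -0.09  0.   -0.3   0.  ]
```

View pics/w14.png

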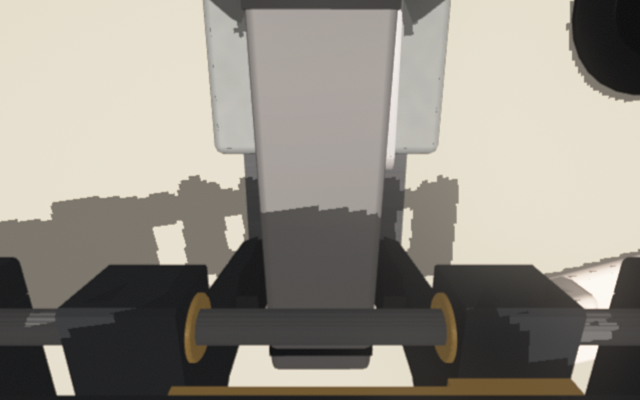

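View pics/d14.png

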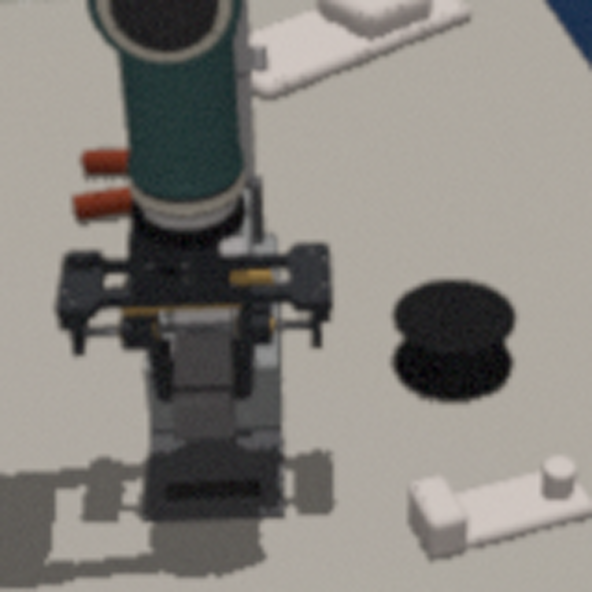

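Emit:
{"fn": "play_rows", "kwargs": {"rows": [{"tx": 0.12, "ty": 0.08, "tz": -0.12, "rx": -0.04, "ry": -0.4, "rz": 0.01, "hand": -1}, {"tx": 0.14, "ty": 0.06, "tz": -0.08, "rx": 0, "ry": -0.4, "rz": 0, "hand": -1}, {"tx": 0.14, "ty": 0.05, "tz": -0.06, "rx": 0, "ry": -0.3, "rz": 0, "hand": -1}, {"tx": 0, "ty": 0, "tz": 0, "rx": 0, "ry": 0, "rz": 0, "hand": -1}]}}

```text
clock: 17.05
eef_pos: [0.4934, -0.0197, 0.107]
eef_rot: [-3.135, 0.105, 1.425]
wrist_force: [1.6, 1.3, -0.2]
finger_gap: 0.473
```

```bash
python3 -c "
from tip import *
where();go((88.5,88.5),(.075,.03),4)
from h import *
cv2.imwrite('pics/w15.png',ctrl.camera('wrist'))
"|tail -5
```

```text
theta 89.00793460724812 F [-1.24099353e-04 -1.55234113e-01  9.25205408e-02] clr 0.0008881205085290653 s 0.07872843344061568 force [ 1.6  1.3 -0.2] gap 0.4733268925563156
[ 0.72  0.   -0.11 -0.05  0.07  0.04]
[ 0.56  0.01 -0.07  0.    0.    0.  ]
[ 0.56  0.   -0.07  0.    0.    0.  ]
[ 0.56  0.   -0.07  0.    0.    0.  ]
```

View pics/w15.png

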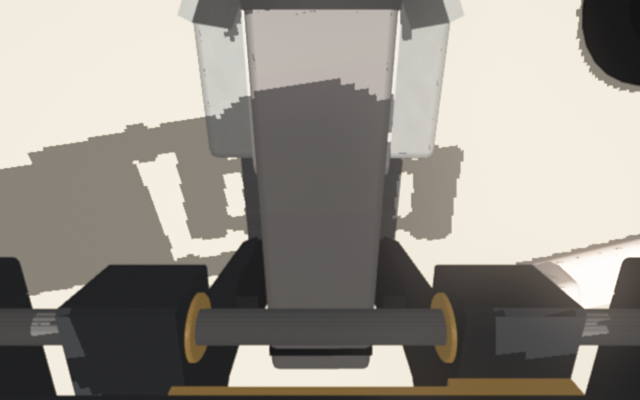

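Emit:
{"fn": "play_rows", "kwargs": {"rows": [{"tx": 0.4, "ty": 0.04, "tz": -0.1, "rx": -0.05, "ry": 0, "rz": 0.04, "hand": -1}, {"tx": 0.5, "ty": 0.02, "tz": -0.07, "rx": 0, "ry": 0, "rz": 0, "hand": -1}, {"tx": 0.5, "ty": 0, "tz": -0.06, "rx": 0, "ry": 0, "rz": 0, "hand": -1}]}}

```text
clock: 17.4
eef_pos: [0.4978, 0.0076, 0.1075]
eef_rot: [-3.139, 0.102, 1.416]
wrist_force: [0.2, -2.9, 2.0]
finger_gap: 0.476
```

```bash
python3 -c "
from tip import *
where();go((89,89),(.05,.01),4)
from h import *
cv2.imwrite('pics/w16.png',ctrl.camera('wrist'))
"|tail -5
```

```text
theta 88.84769021932767 F [ 0.00013724 -0.12754797  0.0929314 ] clr 0.0009621921772293533 s 0.0509557278194044 force [ 0.2 -2.9  2. ] gap 0.4761202589390893
[ 0.55  0.   -0.09 -0.03 -0.02 -0.04]
[ 0.49 -0.01 -0.07  0.    0.    0.  ]
[ 0.5   0.   -0.06  0.    0.    0.  ]
[ 0.5   0.   -0.06  0.    0.    0.  ]
```

View pics/w16.png

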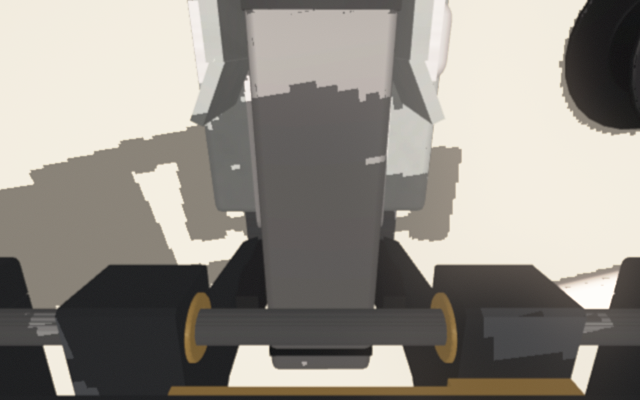

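Emit:
{"fn": "play_rows", "kwargs": {"rows": [{"tx": 0.5, "ty": 0, "tz": -0.11, "rx": 0, "ry": 0, "rz": -0.04, "hand": -1}, {"tx": 0.5, "ty": 0, "tz": -0.06, "rx": 0, "ry": 0, "rz": 0, "hand": -1}, {"tx": 0.5, "ty": 0, "tz": -0.06, "rx": 0, "ry": 0, "rz": 0, "hand": -1}]}}

```text
clock: 17.75
eef_pos: [0.5021, 0.0413, 0.1083]
eef_rot: [-3.137, 0.101, 1.421]
wrist_force: [0.7, -1.0, 0.2]
finger_gap: 0.471
```

```bash
python3 -c "
from tip import *
where();go((89,89),(.02,.0),2)
from h import *
cv2.imwrite('pics/w17.png',ctrl.camera('wrist'))
a=ctrl.camera('side');cv2.imwrite('pics/d17.png',cv2.resize(a[60:270,190:390],None,fx=3,fy=2.8,interpolation=cv2.INTER_CUBIC))
"|tail -3
```

```text
theta 88.75408346955162 F [-0.00066832 -0.09354047  0.09363278] clr 0.0010071661878768047 s 0.016891995982165096 force [ 0.7 -1.   0.2] gap 0.4705665058527622
[ 0.35  0.02 -0.06 -0.04 -0.04  0.  ]
[ 0.5   0.01 -0.06  0.    0.    0.  ]
```

View pics/w17.png

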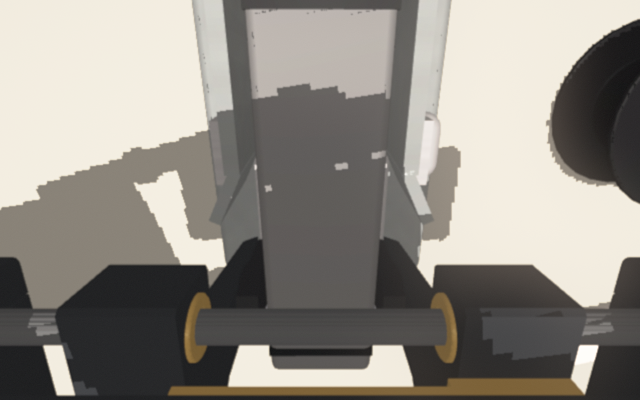

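View pics/d17.png

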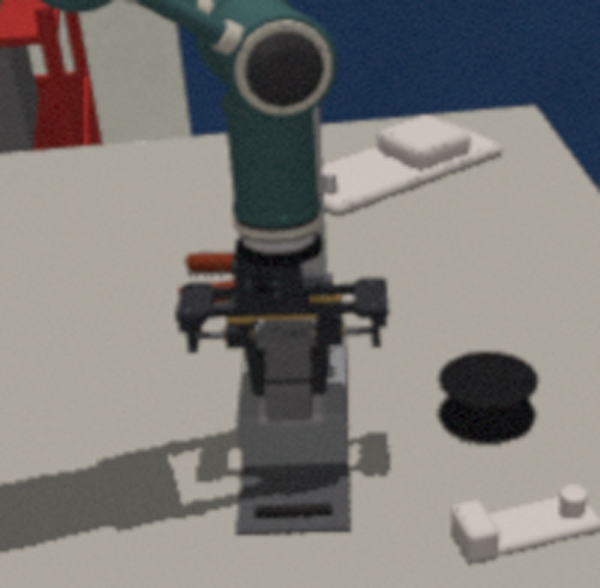

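Emit:
{"fn": "play_rows", "kwargs": {"rows": [{"tx": 0.35, "ty": 0.02, "tz": -0.05, "rx": 0, "ry": -0.04, "rz": 0, "hand": -1}, {"tx": 0.25, "ty": 0.01, "tz": -0.03, "rx": 0, "ry": 0, "rz": 0, "hand": -1}, {"tx": 0, "ty": 0, "tz": 0, "rx": 0, "ry": 0, "rz": 0, "hand": -1}]}}

```text
clock: 18.15
eef_pos: [0.5046, 0.0554, 0.1085]
eef_rot: [-3.136, 0.105, 1.423]
wrist_force: [-0.7, 0.1, -0.5]
finger_gap: 0.477
```

```bash
python3 -c "
from tip import *
where()
from h import *
cv2.imwrite('pics/w18.png',ctrl.camera('wrist'))
"|tail -1
```

```text
theta 88.99328741392965 F [-0.00025599 -0.07924505  0.09398277] clr 0.0010351526849356786 s 0.0027177660053862357 force [-0.7  0.1 -0.5] gap 0.4770469218191796
```

View pics/w18.png

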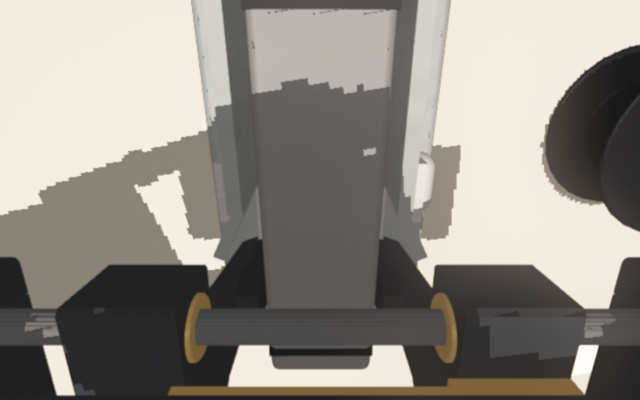

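Emit:
{"fn": "play_rows", "kwargs": {"rows": [{"tx": 0.15, "ty": 0, "tz": -0.02, "rx": 0, "ry": 0, "rz": 0, "hand": -1}, {"tx": 0, "ty": 0, "tz": 0.04, "rx": 0, "ry": 0, "rz": 0, "hand": -1}]}}

```text
clock: 18.4
eef_pos: [0.5052, 0.0585, 0.108]
eef_rot: [-3.137, 0.104, 1.423]
wrist_force: [0.4, 2.3, 2.3]
finger_gap: 0.473
```

```bash
python3 -c "
from tip import *
where()
"|tail -1
```

```text
theta 88.95713129729474 F [-0.00010154 -0.07614555  0.0935453 ] clr 0.0005430534505074178 s -0.00039221454514549954 force [0.4 2.3 2.3] gap 0.4733001182731561
```

Emit:
{"fn": "play_rows", "kwargs": {"rows": [{"tx": 0, "ty": 0, "tz": 0, "rx": 0, "ry": 0, "rz": 0, "hand": 0.1}, {"tx": 0, "ty": 0, "tz": 0, "rx": 0, "ry": 0, "rz": 0, "hand": 0.3}, {"tx": 0, "ty": 0, "tz": 0, "rx": 0, "ry": 0, "rz": 0, "hand": 0.3}, {"tx": 0, "ty": 0, "tz": 0, "rx": 0, "ry": 0, "rz": 0, "hand": 0.3}, {"tx": 0, "ty": 0, "tz": -0.3, "rx": 0, "ry": 0, "rz": 0, "hand": 0.3}, {"tx": 0, "ty": 0, "tz": -0.8, "rx": 0, "ry": 0, "rz": 0, "hand": 0.3}]}}

```text
clock: 19.0
eef_pos: [0.5047, 0.0599, 0.1294]
eef_rot: [-3.134, 0.105, 1.421]
wrist_force: [-1.2, -0.7, -0.1]
finger_gap: 0.65
```

```bash
python3 - <<'E'
from h import *
p,r=pose();W=cam("wrist");a=ctrl.camera("wrist");print(W2L(p),ctrl.sense()["wrist_force"])
cv2.imwrite("pics/w19.png",a)
for v in [(-.021,-.076,.114),(.021,-.076,.114),(-.03,-.076,.072),(.03,-.076,.072)]: print(v,proj(W,L2W(v)))
E
```

```text
[-0.00085176 -0.03448895  0.12936192] [1.48813727 0.1156787  1.37266593]
(-0.021, -0.076, 0.114) [279.62239314 336.74478295]
(0.021, -0.076, 0.114) [367.58615855 337.27632038]
(-0.03, -0.076, 0.072) [272.51933618 281.78561185]
(0.03, -0.076, 0.072) [374.5719504  282.29268661]
```

View pics/w19.png

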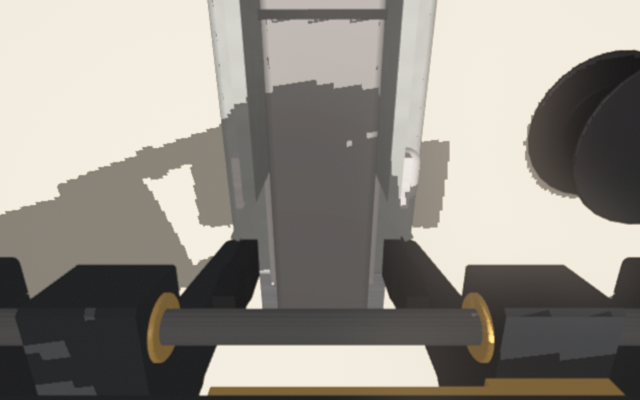

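```bash
python3 - <<'E'
from h import *
p1,r1=plan(L2W([0,-.04,.40])+0,down(HEAD),14)
E
```

```text
max 0.96 end [0.5046 0.0543 0.3999] [3.141 0.    1.421]
tx:-0.12,ty:-0.01,tz:-0.95,ry:0.06
tx:-0.12,tz:-0.94,ry:0.06
tx:-0.1,ty:-0.01,tz:-0.95,ry:0.06
tx:-0.1,ty:-0.01,tz:-0.95,ry:0.07
tx:-0.1,ty:-0.01,tz:-0.95,rx:-0.01,ry:0.06
tx:-0.08,tz:-0.95,ry:0.06
tx:-0.08,ty:-0.01,tz:-0.95,ry:0.06
tx:-0.07,tz:-0.96,ry:0.06
tx:-0.07,ty:-0.01,tz:-0.95,ry:0.06
tx:-0.06,tz:-0.95,ry:0.07
tx:-0.05,ty:-0.01,tz:-0.95,ry:0.06
tx:-0.04,ty:-0.01,tz:-0.96,ry:0.06
tx:-0.04,tz:-0.95,rx:-0.01,ry:0.06
tx:-0.03,ty:-0.01,tz:-0.95,ry:0.06
```

Emit:
{"fn": "play_rows", "kwargs": {"rows": [{"tx": -0.1, "ty": 0, "tz": -0.9, "rx": 0, "ry": 0.05, "rz": 0, "hand": 0.3}, {"tx": -0.1, "ty": 0, "tz": -1, "rx": 0, "ry": 0.1, "rz": 0, "hand": 0.3}, {"tx": -0.1, "ty": 0, "tz": -1, "rx": 0, "ry": 0.1, "rz": 0, "hand": -1}, {"tx": -0.1, "ty": 0, "tz": -1, "rx": 0, "ry": 0.1, "rz": 0, "hand": -1}, {"tx": -0.1, "ty": 0, "tz": -1, "rx": 0, "ry": 0.1, "rz": 0, "hand": -1}, {"tx": -0.1, "ty": 0, "tz": -1, "rx": 0, "ry": 0.1, "rz": 0, "hand": -1}, {"tx": -0.1, "ty": 0, "tz": -1, "rx": 0, "ry": 0.1, "rz": 0, "hand": -1}, {"tx": -0.1, "ty": 0, "tz": -1, "rx": 0, "ry": 0.1, "rz": 0, "hand": -1}]}}

```text
clock: 19.85
eef_pos: [0.5057, 0.0549, 0.2969]
eef_rot: [-3.14, 0.01, 1.422]
wrist_force: [0.2, -0.4, -0.2]
finger_gap: 0.131
```

Emit:
{"fn": "play_rows", "kwargs": {"rows": [{"tx": 0, "ty": 0, "tz": -1, "rx": 0, "ry": 0.05, "rz": 0, "hand": -1}, {"tx": 0, "ty": 0, "tz": -1, "rx": 0, "ry": 0, "rz": 0, "hand": -1}, {"tx": 0, "ty": 0, "tz": -1, "rx": 0, "ry": 0, "rz": 0, "hand": -1}, {"tx": 0, "ty": 0, "tz": -1, "rx": 0, "ry": 0, "rz": 0, "hand": -1}, {"tx": 0, "ty": 0, "tz": -1, "rx": 0, "ry": 0, "rz": 0, "hand": -1}, {"tx": 0, "ty": 0, "tz": -0.5, "rx": 0, "ry": 0, "rz": 0, "hand": -1}], "squeeze": 10}}

```text
clock: 20.45
eef_pos: [0.5061, 0.0545, 0.415]
eef_rot: [3.136, 0.003, 1.421]
wrist_force: [-0.0, 0.0, 1.1]
finger_gap: 0.006
```

```bash
python3 - <<'E'
from h import *
p,r=pose();W=cam("wrist");a=ctrl.camera("wrist");print(W2L(p),r.as_euler('xyz'),ctrl.sense()["finger_gap"])
cv2.imwrite("pics/w20.png",a)
import pickle;pickle.dump(W,open("w20.pkl","wb"))
for v in [(-.021,-.076,.114),(.021,-.076,.114),(-.03,-.076,.072),(.03,-.076,.072),(-.036,.1,.12),(.036,.1,.12)]: print(v,proj(W,L2W(v)))
s=ctrl.camera("side");cv2.imwrite("pics/d20.png",cv2.resize(s[90:270,230:390],None,fx=3.3,fy=3.3,interpolation=cv2.INTER_CUBIC))
E
```

```text
[ 0.00129823 -0.03961584  0.41499138] [3.13634728e+00 2.51400455e-03 1.42112583e+00] 0.0013856176539288941
(-0.021, -0.076, 0.114) [301.61219986 178.97046631]
(0.021, -0.076, 0.114) [335.39117134 178.95295183]
(-0.03, -0.076, 0.072) [296.40360945 171.04584909]
(0.03, -0.076, 0.072) [340.5839563 171.0280505]
(-0.036, 0.1, 0.12) [284.99314206  22.44206742]
(0.036, 0.1, 0.12) [351.75556454  22.55987738]
```

View pics/w20.png

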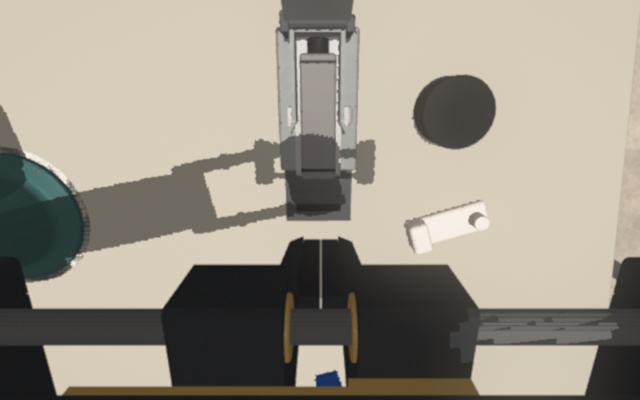

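View pics/d20.png

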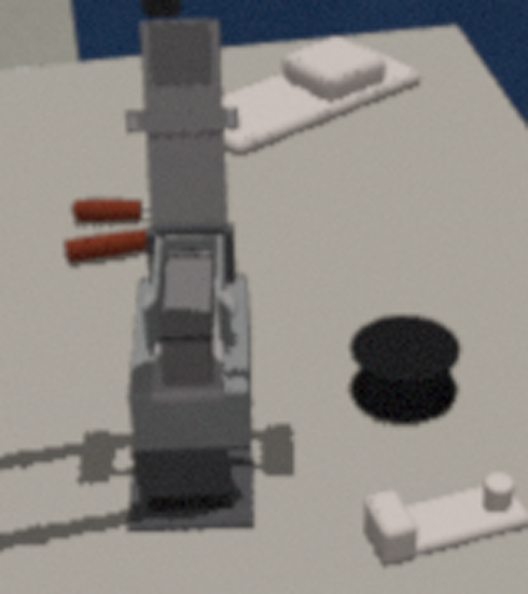

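```bash
python3 - <<'E'
from h import *
import pickle
a=cv2.imread("pics/w20.png");W=pickle.load(open("w20.pkl","rb"))
cv2.imwrite("pics/w20z.png",cv2.resize(a[20:190,270:365],None,fx=5,fy=3.5,interpolation=cv2.INTER_CUBIC))
f=lambda u:((u[0]-270)*5,(u[1]-20)*3.5)
for y,z in[(-.084,.114),(-.076,.114),(-.073,.114),(.071,.114),(.074,.114),(.089,.106),(.092,.106),(.092,.116)]: print(y,z,f(proj(W,L2W([0,y,z]))))
E
```

```text
-0.084 0.114 (np.float64(242.5520081429005), np.float64(578.0348484745563))
-0.076 0.114 (np.float64(242.52924060403018), np.float64(556.3659742013651))
-0.073 0.114 (np.float64(242.52063889892753), np.float64(548.1793508044847))
0.071 0.114 (np.float64(242.06199340475308), np.float64(111.66613758892254))
0.074 0.114 (np.float64(242.05137680432586), np.float64(101.56184914651908))
0.089 0.106 (np.float64(242.0021993324326), np.float64(53.79098801707423))
0.092 0.106 (np.float64(241.9915108604016), np.float64(43.61611799174608))
0.092 0.116 (np.float64(241.98540744981528), np.float64(39.024093969291435))
```

View pics/w20z.png

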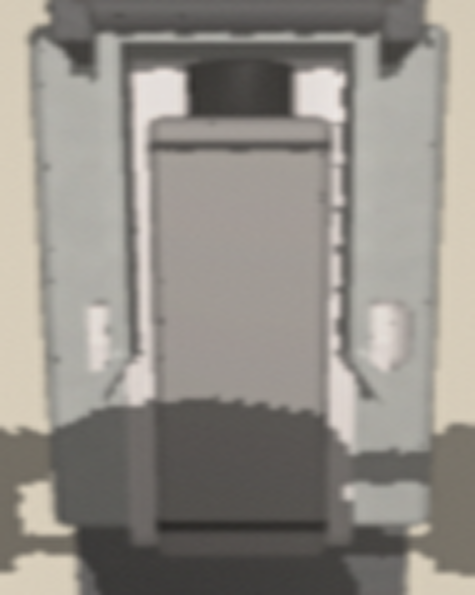

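Emit:
{"fn": "play_rows", "kwargs": {"rows": [{"tx": 1, "ty": 0, "tz": 0, "rx": 0, "ry": 0, "rz": 0, "hand": -1}, {"tx": 1, "ty": 0, "tz": 0, "rx": 0, "ry": 0, "rz": 0, "hand": -1}, {"tx": 1, "ty": 0, "tz": 0, "rx": 0, "ry": 0, "rz": 0, "hand": -1}, {"tx": 1, "ty": 0, "tz": 0, "rx": 0, "ry": 0, "rz": 0, "hand": -1}, {"tx": 1, "ty": 0, "tz": 0, "rx": 0, "ry": 0, "rz": 0, "hand": -1}, {"tx": 1, "ty": 0, "tz": 0, "rx": 0, "ry": 0, "rz": 0, "hand": -1}, {"tx": 1, "ty": 0, "tz": 0, "rx": 0, "ry": 0, "rz": 0, "hand": -1}, {"tx": 1, "ty": 0, "tz": 0, "rx": 0, "ry": 0, "rz": 0, "hand": -1}]}}

```text
clock: 21.35
eef_pos: [0.528, 0.2151, 0.4015]
eef_rot: [-3.134, 0.01, 1.416]
wrist_force: [1.0, 0.2, 0.3]
finger_gap: 0.002
```

Emit:
{"fn": "play_rows", "kwargs": {"rows": [{"tx": 1, "ty": 0, "tz": 0, "rx": 0, "ry": 0, "rz": 0, "hand": -1}, {"tx": 1, "ty": 0, "tz": 0, "rx": 0, "ry": 0, "rz": 0, "hand": -1}, {"tx": 1, "ty": 0, "tz": 0, "rx": 0, "ry": 0, "rz": 0, "hand": -1}, {"tx": 1, "ty": 0, "tz": 0, "rx": 0, "ry": 0, "rz": 0, "hand": -1}, {"tx": 1, "ty": 0, "tz": 0, "rx": 0, "ry": 0, "rz": 0, "hand": -1}, {"tx": 1, "ty": 0, "tz": 0, "rx": 0, "ry": 0, "rz": 0, "hand": -1}, {"tx": 0.5, "ty": 0, "tz": 0, "rx": 0, "ry": 0, "rz": 0, "hand": -1}]}}

```text
clock: 22.05
eef_pos: [0.5469, 0.3516, 0.3904]
eef_rot: [-3.124, 0.017, 1.417]
wrist_force: [-0.2, -0.1, -0.1]
finger_gap: 0.008
```

```bash
python3 - <<'E'
from h import *
p,r=pose();W=cam("wrist");a=ctrl.camera("wrist");print(W2L(p),r.as_euler('xyz'),ctrl.sense()["joint_pos"])
cv2.imwrite("pics/w21.png",a)
import pickle;pickle.dump(W,open("w21.pkl","wb"))
for al in (1.85,1.95,2.05):
    e=np.array([0,.1-.188*np.cos(al),.12+.188*np.sin(al)]);n=np.array([0,np.sin(al),np.cos(al)])
    print(al,[proj(W,L2W(e+[x,0,0]+k*n)).round(1) for x in(-.036,.036) for k in (0,.006)])
E
```

```text
[-0.00273795  0.26022755  0.39042011] [-3.12381472  0.01665163  1.41724938] [ 5.34713300e-01  1.84240958e-01  1.47213638e+00 -8.51340653e-04
  1.50926909e+00  6.87774784e-01]
1.85 [array([278.4, 345.9]), array([278.4, 337.8]), array([377. , 346.9]), array([377.1, 338.8])]
1.95 [array([278.5, 320.1]), array([278.6, 311.7]), array([377. , 320.9]), array([377. , 312.5])]
2.05 [array([279. , 293.7]), array([279.2, 285.4]), array([376.7, 294.5]), array([376.5, 286.1])]
```

View pics/w21.png

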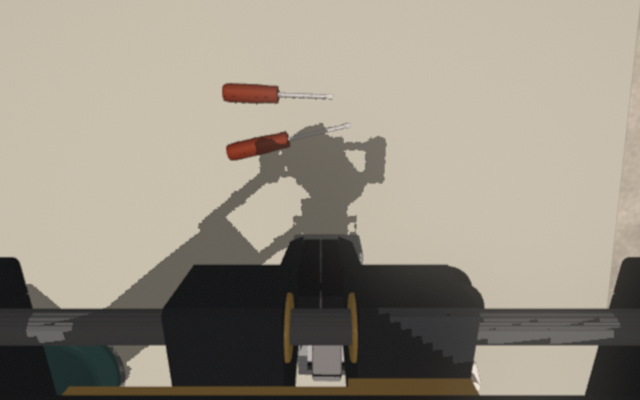

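Emit:
{"fn": "play_rows", "kwargs": {"rows": [{"tx": 0, "ty": 0.1, "tz": 0.9, "rx": -0.1, "ry": 0.05, "rz": -0.03, "hand": -1}, {"tx": 0, "ty": 0.05, "tz": 0.9, "rx": -0.04, "ry": 0.05, "rz": 0, "hand": -1}, {"tx": 0, "ty": 0, "tz": 0.9, "rx": 0, "ry": 0, "rz": 0, "hand": -1}, {"tx": 0, "ty": 0, "tz": 0.9, "rx": 0, "ry": 0, "rz": 0, "hand": -1}, {"tx": 0, "ty": 0, "tz": 0.9, "rx": 0, "ry": 0, "rz": 0, "hand": -1}, {"tx": 0, "ty": 0, "tz": 0.6, "rx": 0, "ry": 0, "rz": 0, "hand": -1}]}}

```text
clock: 22.7
eef_pos: [0.5521, 0.3527, 0.2894]
eef_rot: [3.135, 0.001, 1.423]
wrist_force: [1.2, -0.2, -0.9]
finger_gap: 0.004
```

```bash
cat > lid.py <<'E'
from ik import *
def corner(adeg):
    a=np.radians(adeg);rho=.145+.035*(1-adeg/90)
    return np.array([0,.1-rho*np.cos(a)+.006*np.sin(a)+.009,.12+rho*np.sin(a)+.006*np.cos(a)+.025])
def pr(pts,nper):
    p,r=pose();pp,rr=p,r
    for T in pts:
        T=L2W(T)
        n=nper;
        for k in range(n):
            t=pp+(T-pp)/(n-k);RT=down(HEAD)
            dd=np.round(rr.inv().apply(t-pp)/.02,2);w=np.round((rr.inv()*RT).as_rotvec()/.12/4,2);print((np.r_[dd,w]+0).tolist())
            pp=pp+rr.apply(dd*.02);rr=rr*R.from_rotvec(w*.12)
def st():
    p,r=pose();s=ctrl.sense();print("L",W2L(p).round(4),r.as_euler('xyz').round(3),s["wrist_force"].round(1))
E
python3 -c "
from lid import *
st();print([corner(a).round(3) for a in(90,75,60,45,30,15,10)])
from h import *
a=ctrl.camera('scene');cv2.imwrite('pics/s22.png',cv2.resize(a[60:260,280:480],None,fx=3,fy=3,interpolation=cv2.INTER_CUBIC))"|tail -2
```

```text
L [0.0022 0.2621 0.2894] [3.135e+00 1.000e-03 1.423e+00] [ 1.2 -0.2 -0.9]
[array([0.   , 0.115, 0.29 ]), array([0.   , 0.076, 0.292]), array([0.   , 0.036, 0.284]), array([ 0.   , -0.002,  0.264]), array([ 0.   , -0.034,  0.234]), array([ 0.   , -0.058,  0.196]), array([ 0.   , -0.063,  0.181])]
```

View pics/s22.png

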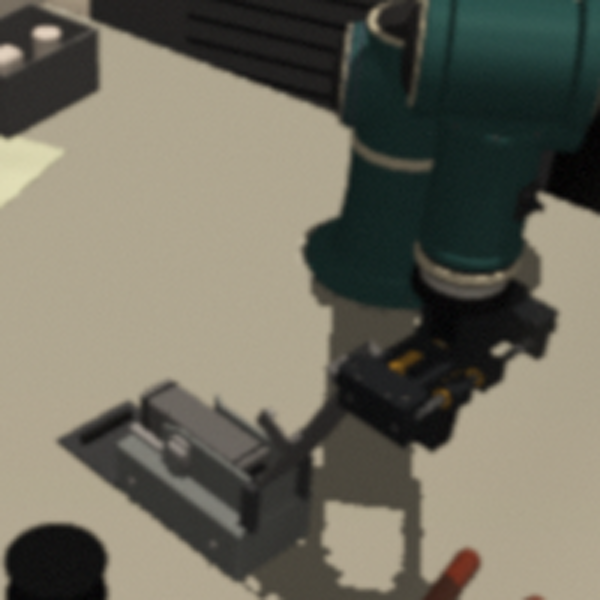

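Emit:
{"fn": "play_rows", "kwargs": {"rows": [{"tx": -0.7, "ty": -0.03, "tz": 0, "rx": 0, "ry": 0, "rz": 0, "hand": -1}, {"tx": -0.8, "ty": -0.02, "tz": 0, "rx": 0, "ry": 0, "rz": 0, "hand": -1}, {"tx": -0.8, "ty": 0, "tz": 0, "rx": 0, "ry": 0, "rz": 0, "hand": -1}, {"tx": -0.8, "ty": 0, "tz": 0, "rx": 0, "ry": 0, "rz": 0, "hand": -1}, {"tx": -0.8, "ty": 0, "tz": 0, "rx": 0, "ry": 0, "rz": 0, "hand": -1}, {"tx": -0.8, "ty": 0, "tz": 0, "rx": 0, "ry": 0, "rz": 0, "hand": -1}]}}

```text
clock: 23.35
eef_pos: [0.5372, 0.2539, 0.2926]
eef_rot: [3.131, -0.003, 1.423]
wrist_force: [0.0, 2.0, 1.3]
finger_gap: 0.006
```

```bash
python3 -c "
from lid import *
st()
from h import *
a=ctrl.camera('scene');cv2.imwrite('pics/s23.png',cv2.resize(a[60:260,280:480],None,fx=3,fy=3,interpolation=cv2.INTER_CUBIC))
cv2.imwrite('pics/w23.png',ctrl.camera('wrist'))"|tail -1
```

```text
L [0.0023 0.1622 0.2926] [ 3.131e+00 -3.000e-03  1.423e+00] [0.  2.  1.3]
```

View pics/s23.png

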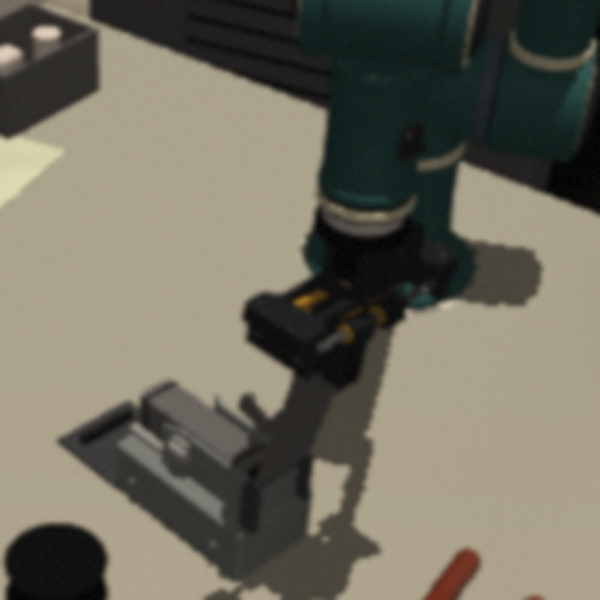

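View pics/w23.png

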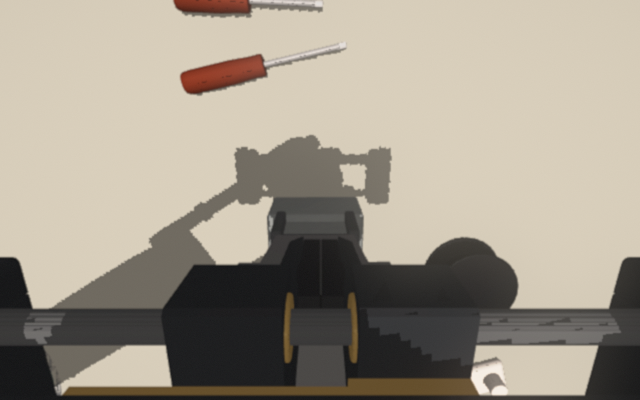

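Emit:
{"fn": "play_rows", "kwargs": {"rows": [{"tx": -0.8, "ty": 0, "tz": 0, "rx": 0, "ry": 0, "rz": 0, "hand": -1}, {"tx": -0.8, "ty": 0, "tz": 0, "rx": 0, "ry": 0, "rz": 0, "hand": -1}, {"tx": -0.8, "ty": 0, "tz": 0, "rx": 0, "ry": 0, "rz": 0, "hand": -1}, {"tx": -0.8, "ty": 0, "tz": 0, "rx": 0.04, "ry": 0, "rz": 0, "hand": -1}, {"tx": -0.8, "ty": 0, "tz": 0, "rx": 0.04, "ry": 0, "rz": 0, "hand": -1}]}}

```text
clock: 23.95
eef_pos: [0.5238, 0.1688, 0.2912]
eef_rot: [-3.141, -0.001, 1.424]
wrist_force: [0.3, 0.9, -0.7]
finger_gap: 0.004
```

```bash
python3 -c "
from lid import *
st()
from h import *
a=ctrl.camera('scene');cv2.imwrite('pics/s24.png',cv2.resize(a[60:260,280:480],None,fx=3,fy=3,interpolation=cv2.INTER_CUBIC))
"|tail -1
```

```text
L [0.0018 0.076  0.2912] [-3.141e+00 -1.000e-03  1.424e+00] [ 0.3  0.9 -0.7]
```

View pics/s24.png

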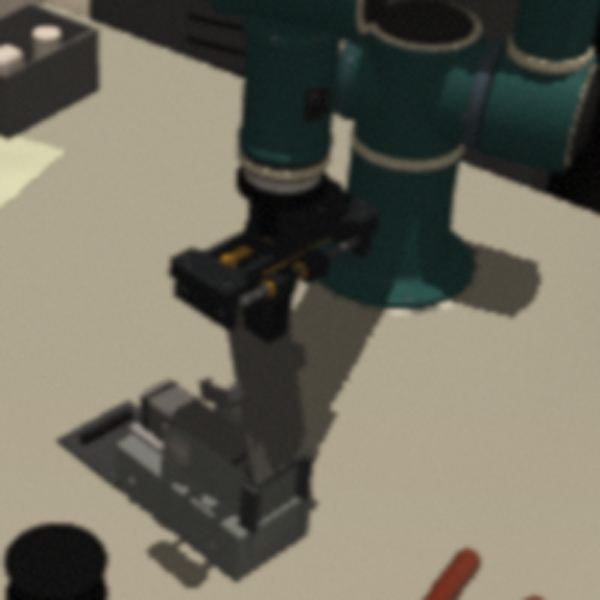

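Emit:
{"fn": "play_rows", "kwargs": {"rows": [{"tx": -0.7, "ty": -0.02, "tz": 0.08, "rx": 0, "ry": 0, "rz": 0, "hand": -1}, {"tx": -0.7, "ty": -0.02, "tz": 0.15, "rx": 0, "ry": 0, "rz": 0, "hand": -1}, {"tx": -0.7, "ty": 0, "tz": 0.2, "rx": 0, "ry": 0, "rz": 0, "hand": -1}, {"tx": -0.65, "ty": 0, "tz": 0.3, "rx": 0, "ry": 0, "rz": 0, "hand": -1}, {"tx": -0.65, "ty": 0, "tz": 0.35, "rx": 0, "ry": 0, "rz": 0, "hand": -1}, {"tx": -0.6, "ty": 0, "tz": 0.4, "rx": 0, "ry": 0, "rz": 0, "hand": -1}]}}

```text
clock: 24.6
eef_pos: [0.5093, 0.0808, 0.259]
eef_rot: [-3.139, 0.001, 1.423]
wrist_force: [-0.5, 0.5, 0.1]
finger_gap: 0.004
```

```bash
python3 -c "
from lid import *
st()
from h import *
a=ctrl.camera('scene');cv2.imwrite('pics/s25.png',cv2.resize(a[60:260,280:480],None,fx=3,fy=3,interpolation=cv2.INTER_CUBIC))
"|tail -1
```

```text
L [ 0.0005 -0.0132  0.259 ] [-3.139e+00  1.000e-03  1.423e+00] [-0.5  0.5  0.1]
```

View pics/s25.png

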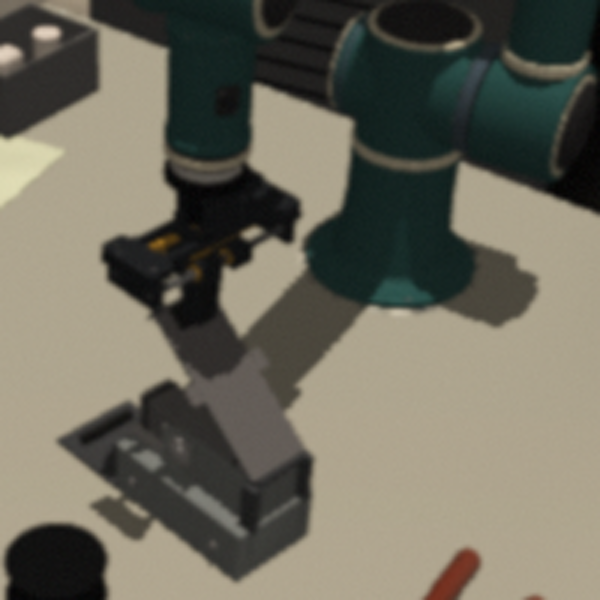

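Emit:
{"fn": "play_rows", "kwargs": {"rows": [{"tx": -0.55, "ty": 0, "tz": 0.6, "rx": 0, "ry": 0, "rz": 0, "hand": -1}, {"tx": -0.55, "ty": 0, "tz": 0.6, "rx": 0, "ry": 0, "rz": 0, "hand": -1}, {"tx": -0.4, "ty": 0, "tz": 0.6, "rx": 0, "ry": 0, "rz": 0, "hand": -1}, {"tx": -0.4, "ty": 0, "tz": 0.6, "rx": 0, "ry": 0, "rz": 0, "hand": -1}, {"tx": -0.4, "ty": 0, "tz": 0.6, "rx": 0, "ry": 0, "rz": 0, "hand": -1}]}}

```text
clock: 25.15
eef_pos: [0.5007, 0.0298, 0.1929]
eef_rot: [-3.138, 0.004, 1.423]
wrist_force: [0.7, 0.8, 0.3]
finger_gap: 0.003
```

```bash
python3 -c "
from lid import *
st()
from h import *
cv2.imwrite('pics/w26.png',ctrl.camera('wrist'))
a=ctrl.camera('scene');cv2.imwrite('pics/s26.png',cv2.resize(a[60:260,280:480],None,fx=3,fy=3,interpolation=cv2.INTER_CUBIC))
"|tail -1
```

```text
L [-0.0003 -0.0649  0.1929] [-3.138  0.004  1.423] [0.7 0.8 0.3]
```

View pics/s26.png

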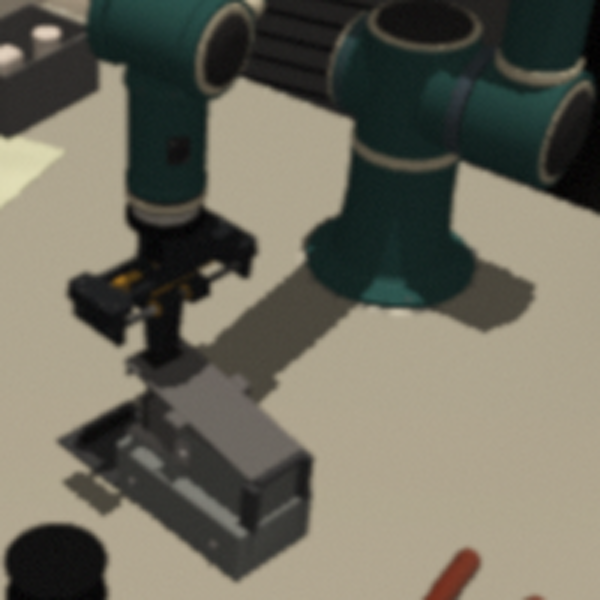

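View pics/w26.png

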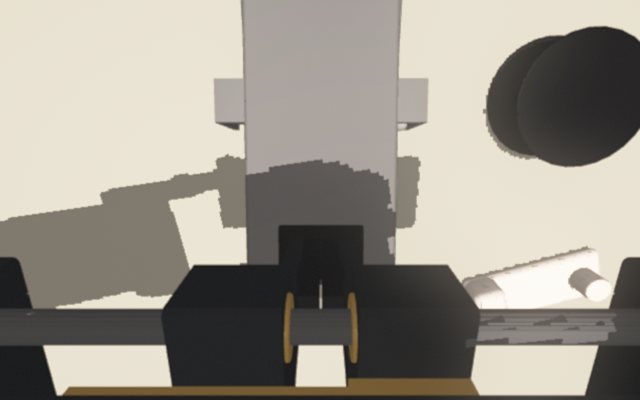

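Emit:
{"fn": "play_rows", "kwargs": {"rows": [{"tx": -0.08, "ty": 0, "tz": 0.3, "rx": 0, "ry": 0, "rz": 0, "hand": -1}, {"tx": -0.08, "ty": 0, "tz": 0.3, "rx": 0, "ry": 0, "rz": 0, "hand": -1}]}}

```text
clock: 25.45
eef_pos: [0.4994, 0.0262, 0.1795]
eef_rot: [-3.135, 0.004, 1.421]
wrist_force: [-0.4, -0.6, 0.0]
finger_gap: 0.004
```

Emit:
{"fn": "play_rows", "kwargs": {"rows": [{"tx": -0.03, "ty": 0, "tz": 0.15, "rx": 0, "ry": 0, "rz": 0, "hand": -1}, {"tx": -0.03, "ty": 0, "tz": 0.15, "rx": 0, "ry": 0, "rz": 0, "hand": -1}]}}

```text
clock: 25.65
eef_pos: [0.4998, 0.0254, 0.1752]
eef_rot: [-3.136, 0.003, 1.422]
wrist_force: [-2.8, 0.6, 4.9]
finger_gap: 0.006
```

Emit:
{"fn": "play_rows", "kwargs": {"rows": [{"tx": 0, "ty": 0, "tz": 0.2, "rx": 0, "ry": 0, "rz": 0, "hand": -1}]}}

```text
clock: 25.75
eef_pos: [0.4999, 0.0252, 0.1729]
eef_rot: [-3.136, 0.004, 1.423]
wrist_force: [-7.9, -2.9, 17.5]
finger_gap: 0.004
```

Emit:
{"fn": "play_rows", "kwargs": {"rows": [{"tx": 0, "ty": 0, "tz": 0.25, "rx": 0, "ry": 0, "rz": 0, "hand": -1}]}}

```text
clock: 25.85
eef_pos: [0.5007, 0.0252, 0.1694]
eef_rot: [-3.138, 0.005, 1.423]
wrist_force: [0.5, 0.3, -1.0]
finger_gap: 0.003
```

Emit:
{"fn": "play_rows", "kwargs": {"rows": [{"tx": -0.02, "ty": 0, "tz": 0.25, "rx": 0, "ry": 0, "rz": 0, "hand": -1}, {"tx": -0.02, "ty": 0, "tz": 0.2, "rx": 0, "ry": 0, "rz": 0, "hand": -1}]}}

```text
clock: 26.05
eef_pos: [0.5013, 0.0247, 0.1606]
eef_rot: [-3.14, 0.004, 1.424]
wrist_force: [0.0, -0.1, -0.2]
finger_gap: 0.005
```

Emit:
{"fn": "play_rows", "kwargs": {"rows": [{"tx": -0.02, "ty": 0, "tz": 0.15, "rx": 0, "ry": 0, "rz": 0, "hand": -1}]}}

```text
clock: 26.15
eef_pos: [0.5011, 0.0245, 0.157]
eef_rot: [-3.14, 0.004, 1.424]
wrist_force: [-0.0, -0.3, -1.0]
finger_gap: 0.003
```

Emit:
{"fn": "play_rows", "kwargs": {"rows": [{"tx": -0.02, "ty": 0, "tz": 0.12, "rx": 0, "ry": 0, "rz": 0, "hand": -1}]}}

```text
clock: 26.25
eef_pos: [0.5008, 0.0241, 0.154]
eef_rot: [-3.139, 0.004, 1.424]
wrist_force: [-1.8, -0.0, 13.1]
finger_gap: 0.006
```

Emit:
{"fn": "play_rows", "kwargs": {"rows": [{"tx": 0, "ty": 0, "tz": 0.08, "rx": 0, "ry": 0, "rz": 0, "hand": -1}]}}

```text
clock: 26.35
eef_pos: [0.501, 0.0241, 0.1537]
eef_rot: [-3.139, 0.004, 1.424]
wrist_force: [-4.2, 0.1, 27.2]
finger_gap: 0.006
```

Emit:
{"fn": "play_rows", "kwargs": {"rows": [{"tx": 0, "ty": 0, "tz": -0.5, "rx": 0, "ry": 0, "rz": 0, "hand": -1}, {"tx": 0, "ty": 0, "tz": -1, "rx": 0, "ry": 0, "rz": 0, "hand": -1}, {"tx": 0, "ty": 0, "tz": -1, "rx": 0, "ry": 0, "rz": 0, "hand": -1}, {"tx": 0, "ty": 0, "tz": -1, "rx": 0, "ry": 0, "rz": 0, "hand": -1}, {"tx": 0, "ty": 0, "tz": -1, "rx": 0, "ry": 0, "rz": 0, "hand": -1}, {"tx": -0.5, "ty": 0, "tz": -1, "rx": 0, "ry": 0, "rz": 0, "hand": -1}, {"tx": -0.5, "ty": 0, "tz": -1, "rx": 0, "ry": 0, "rz": 0, "hand": -1}, {"tx": 0, "ty": 0, "tz": 0, "rx": 0, "ry": 0, "rz": 0, "hand": -1}]}}

```text
clock: 27.15
eef_pos: [0.4981, 0.0046, 0.2874]
eef_rot: [-3.137, 0.004, 1.425]
wrist_force: [0.1, -0.1, 0.3]
finger_gap: 0.008
```

```bash
python3 - <<'E'
from h import *
p,r=pose();W=cam("wrist");a=ctrl.camera("wrist");print(W2L(p),ctrl.sense()["wrist_force"])
cv2.imwrite("pics/w30.png",a)
import itertools
for an in(0,.06,.145):
  print(an,[proj(W,L2W([x,.1-rr*np.cos(an)+.006*np.sin(an),.12+rr*np.sin(an)+.006*np.cos(an)])).round(1) for x,rr in[(-.036,.188),(.036,.188),(.036,.08)]])
s=ctrl.camera("side");cv2.imwrite("pics/d30.png",cv2.resize(s[90:270,230:390],None,fx=3.3,fy=3.3,interpolation=cv2.INTER_CUBIC))
b=ctrl.camera('scene');cv2.imwrite('pics/s30.png',cv2.resize(b[60:260,280:480],None,fx=3,fy=3,interpolation=cv2.INTER_CUBIC))
E
```

```text
[ 0.00087752 -0.09022074  0.28742918] [0.0125966  0.45944551 0.19138642]
0 [array([277.6, 176.4]), array([364.4, 177. ]), array([370.6,  35.1])]
0.06 [array([275.9, 179.1]), array([366.1, 179.7]), array([371.5,  33.4])]
0.145 [array([273.1, 181.8]), array([368.7, 182.4]), array([372.9,  30.2])]
```

View pics/w30.png

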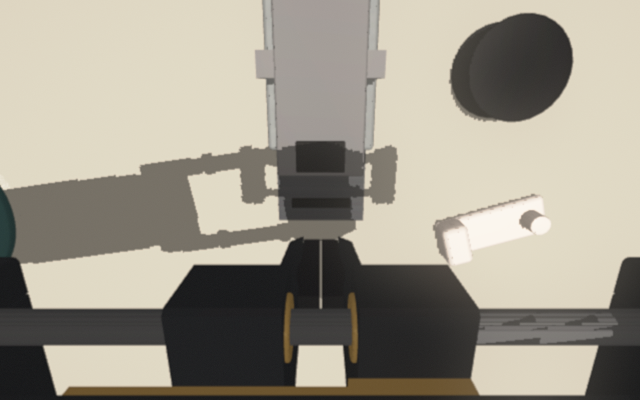

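View pics/d30.png

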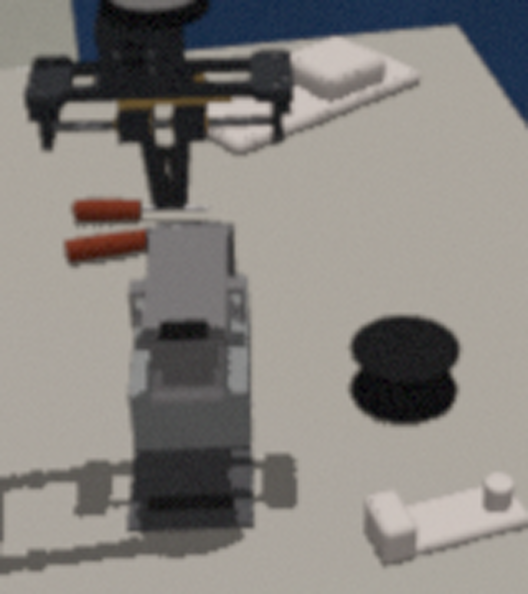

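View pics/s30.png

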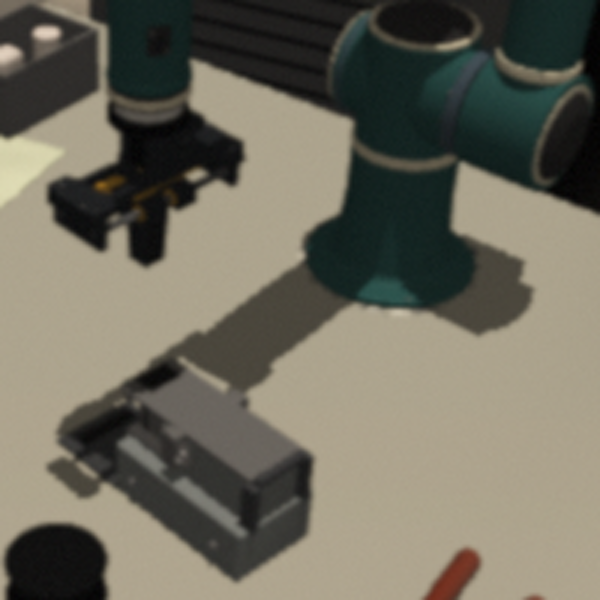

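```bash
python3 -c "
from workcell import ctrl
print(ctrl.sense()['clock']);print(ctrl.close_job())"
```

```text
27.3
the job is handed in; nothing more can be done
None
```

I leaned the cartridge on the ledge and let go of it. I then took it again 40 mm above its foot, tipped it over and slid it cap first into the cradle. Finally I swept the lid down and pressed it shut; the job was handed in at 27.3 s.

Last checks:
- **Cartridge:** after release the wrist camera showed it flat and centred in the cradle. Its foot was at loader y of about -76 to -77 mm and the cap 3–4 mm short of the stop. Once the lid covered it, I could not check its position again.
- **Lid:** the catch gave at about 18 N and the lid met its stop at the height expected for shut. The hardest press I read was about 27 N. With the gripper clear, the pictures show the lid level, which I judged by eye; I did not measure its angle directly.
- **Other things:** the gripper hung free above the lid. The bystanders and the blue container were never touched as far as I know, though I took no before-and-after measurement of them.

One disagreement: my first loader position came out 3–5 mm off along y. I had read the wrist pose after the picture while the arm was still settling. A later view corrected it, and the views after that matched to about a pixel. The side camera still differed from it by a few millimetres.

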